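Pack the round chocolates into their gift boxes by size

ROBOT

A 6-joint arm with a two-finger parallel gripper is mounted at the origin on the work surface. World frame = base frame: x ahead of the robot, y to its left, z up, the work surface at z = 0. Lengths are in mm, angles in rad, forces in N, time in s.
With the tool pointing down it reaches from about 375 to 900 mm from the base axis. Payload 3.1 kg.
Tool frame: the origin (TCP) lies between the finger pads; the fingertips stand 19 mm ahead of it and the grasp point (between the pads) is the TCP (arm.nose_length is the x of the fingertips in the tool frame, in mm); x points along the fingers, y is the direction in which the jaws open and shut, and the axes are right-handed (so a half turn about x gives the same grasp; the last joint's range is limited). The gripper opens to 85 mm and grips with 20 to 120 N. Pads are 22 mm wide; open, the fingers measure 114 mm over their backs; the gripper's body (76 mm by 85 mm) begins 54 mm behind the grasp point. The pads swing forward as they close: fully open they stand 13 mm farther back than shut.
Start: joints at [1.141, 0.527, 1.433, -0, 1.181, -0.178], TCP at [155.677, 605.278, 221.51] pointing down, gripper open.
Joint ranges: [-3.08, 3.08], [-0.75, 2.2], [0.22, 2.44], [-1.43, 4.57], [0, 2.65], [-2.85, 2.85]. Speed limits (rad/s): [2.79, 2.79, 3.14, 3.14, 3.14, 3.14].

INTERFACE

Orientations are given as a unit quaternion [x, y, z, w].
In Python, from plant import arm, camera, workorder gives the robot as it stands.
- The arm moves only by the shell command python3 -m crank 'ROWS' [FORCE]. ROWS is JSON, a list of rows, each a list of 3 entries, a list of its own where there are three numbers: the shift along the tool's x, y, z in mm, then the turn, a rotation vector about the tool's x, y, z in degrees, then the opening, from 0 (shut) to 1 (fully open). A call has 1 to 10 rows; each row is the pose to reach, as a shift and turn from the pose commanded when the call began, along the tool's axes at that moment; what a row does not reach only later rows make up. A row lasts 1/10 s, in which the tool goes at most 50 mm and 8.59 degrees, less where a joint would pass 70% of its speed; a pose out of reach is approached as far as the arm can. A call with a gripper value outside its range is refused whole. The fingers move at their own pace and stop on an object; FORCE is the grip in N (left out, the last holds). Time passes only in rows, so rows that repeat a pose let the fingers close. It gives the time, the measured TCP pose, the force and the opening at its end, in the units of the state.
- arm.observe(): the state, without advancing time (a new reading comes with each control period).
- camera(name): name is "side" or "top" or "wrist"; returns a dict with "pixels" (420x560x3 uint8, blue, green, red), "range_z" (420x560 float32, mm along the optical axis (not along the pixel's ray), 0 where there is no reading), "fx", "fy", "cx", "cy" (pixels), "k1" (the pictures are not rectified: a ray, as slopes to the right and down, at radius r is drawn at 1 + k1 r^2 times it, then the intrinsics apply), "view" (4x4, takes a point from world to camera coordinates); the wrist camera has in their place "tool_from_camera" (4x4, takes a point from camera to tool coordinates, whose origin is the TCP and whose axes are the tool frame's). Camera axes: x right, y up, looking along -z (the intrinsics and any distortion apply to the point x, -y, -z); pixel columns grow to the right and rows downward; lengths in mm; the calibration is good to about 2 mm. A picture is of the moment at which its call begins: read the wrist's pose just before it.
- workorder.hand_in(): hands the job in, once; it reports no verdict.
The state is a dict: "time_s": time; "joint_positions": joint angles; "dq": joint speeds; "joint_torque": joint torques, N m; "tool_pos": TCP position; "ee_rot": TCP orientation; "ft_force": force on the tool from outside, world axes, zero at the start; "torque": the same for the moment, N m; "width": finger opening in mm.
Only numpy, scipy, OpenCV 4.12 (cv2) and the standard library are available. Lean on these libraries where they do the work, as an engineer would, in place of code of your own. Each camera call takes 0.05 s, during which the arm holds its last target.

TASK

Pack the four round chocolates from the tray into the four gift boxes: the largest into the largest box, and so on down to the smallest into the smallest box, one after another, starting with the largest and going down in size. Set each one down gently, upright on the floor of its box, and leave the two square chocolates undisturbed on the tray.

Things in the scene. Friction and masses are not known exactly. Their poses are not given: they have to be found in the camera images.
- round_1: the largest of four round dark chocolates, standing loose on the copper tray (fixed, 4 mm thick): a cylinder 56 mm across and 38 mm tall, side straight up to 29 mm above its foot, then a low dome; a cream bead stands 4 mm above the top; white paper case 6 mm high round its foot. Mass about 100 g. Origin at the centre of its underside, z up
- round_2: the second largest of four round dark chocolates, standing loose on the copper tray (fixed, 4 mm thick): a cylinder 44 mm across and 34 mm tall, side straight up to 25 mm above its foot, then a low dome; a cream bead stands 4 mm above the top; white paper case 6 mm high round its foot. Mass about 60 g. Origin at the centre of its underside, z up
- round_3: the third largest of four round dark chocolates, standing loose on the copper tray (fixed, 4 mm thick): a cylinder 34 mm across and 30 mm tall, side straight up to 21 mm above its foot, then a low dome; a cream bead stands 4 mm above the top; white paper case 6 mm high round its foot. Mass about 32 g. Origin at the centre of its underside, z up
- round_4: the smallest of four round dark chocolates, standing loose on the copper tray (fixed, 4 mm thick): a cylinder 24 mm across and 26 mm tall, side straight up to 17 mm above its foot, then a low dome; a cream bead stands 4 mm above the top; white paper case 6 mm high round its foot. Mass about 16 g. Origin at the centre of its underside, z up
- square_1: a square dark chocolate, 40 x 40 mm and 26 mm tall with a thin cream bar across its top, loose on the tray among the round ones; to be left alone. Origin at the centre of its underside, x and y along its sides
- square_2: a square dark chocolate, 30 x 30 mm and 26 mm tall with a thin cream bar across its top, loose on the tray among the round ones; to be left alone. Origin at the centre of its underside, x and y along its sides
- box_1: the largest of four low open square gift boxes, brown card with an orange floor, fixed to the counter: 78 mm square inside, 82 mm outside, walls 2 mm thick, rim 10 mm above the counter, inner floor 3 mm above the counter. Belongs to the largest round chocolate (56 mm), which is thus 22 mm narrower than it. Origin at the centre of its underside (counter level), x and y along its sides
- box_2: the second largest of four low open square gift boxes, brown card with an orange floor, fixed to the counter: 66 mm square inside, 70 mm outside, walls 2 mm thick, rim 10 mm above the counter, inner floor 3 mm above the counter. Belongs to the second largest round chocolate (44 mm), which is thus 22 mm narrower than it. Origin at the centre of its underside (counter level), x and y along its sides
- box_3: the third largest of four low open square gift boxes, brown card with an orange floor, fixed to the counter: 56 mm square inside, 60 mm outside, walls 2 mm thick, rim 10 mm above the counter, inner floor 3 mm above the counter. Belongs to the third largest round chocolate (34 mm), which is thus 22 mm narrower than it. Origin at the centre of its underside (counter level), x and y along its sides
- box_4: the smallest of four low open square gift boxes, brown card with an orange floor, fixed to the counter: 46 mm square inside, 50 mm outside, walls 2 mm thick, rim 10 mm above the counter, inner floor 3 mm above the counter. Belongs to the smallest round chocolate (24 mm), which is thus 22 mm narrower than it. Origin at the centre of its underside (counter level), x and y along its sides

How it is judged (in metres and radians):
On the way, in this order (a step that is already met when the one before it is completed fails the run):
1. the largest round chocolate stands upright on the floor of the largest box, released (horizontal distance between round_1 and box_1 below 0.017 m and z of round_1 in the frame of box_1 between 0 and 0.006 m and angle between round_1's own z axis and vertical below 0.1 rad and linear speed of round_1 below 0.03 m/s and contact force between the fingers and round_1 below 0.1 N), for 0.2 s.
2. the second largest round chocolate stands upright on the floor of the second largest box, released (horizontal distance between round_2 and box_2 below 0.017 m and z of round_2 in the frame of box_2 between 0 and 0.006 m and angle between round_2's own z axis and vertical below 0.1 rad and linear speed of round_2 below 0.03 m/s and contact force between the fingers and round_2 below 0.1 N), for 0.2 s.
3. the third largest round chocolate stands upright on the floor of the third largest box, released (horizontal distance between round_3 and box_3 below 0.017 m and z of round_3 in the frame of box_3 between 0 and 0.006 m and angle between round_3's own z axis and vertical below 0.1 rad and linear speed of round_3 below 0.03 m/s and contact force between the fingers and round_3 below 0.1 N), for 0.2 s.
4. the smallest round chocolate stands upright on the floor of the smallest box, released (horizontal distance between round_4 and box_4 below 0.017 m and z of round_4 in the frame of box_4 between 0 and 0.006 m and angle between round_4's own z axis and vertical below 0.1 rad and linear speed of round_4 below 0.03 m/s and contact force between the fingers and round_4 below 0.1 N), for 0.2 s.
At the end, for the whole second after the job is handed in: Each round chocolate stands upright (within 0.1 rad), released and at rest on the floor of the box of its own size rank, its centre within 17 mm of the box's centre (that is, anywhere inside the walls); both square chocolates are upright and within 15 mm of where they began (all of step 1 and all of step 2 and all of step 3 and all of step 4 and distance of each of square_1, square_2 from where it was at the start of the episode below 0.015 m and angle between each of square_1, square_2's own z axis and vertical below 0.1 rad); the robot touches nothing.
It fails at once if a square chocolate is moved more than 15 mm or tipped over ((distance of square_1 from where it was at the start of the episode above 0.015 m or angle between square_1's own z axis and vertical above 0.3 rad) or (distance of square_2 from where it was at the start of the episode above 0.015 m or angle between square_2's own z axis and vertical above 0.3 rad)).
It fails at once if a round chocolate is dropped (it falls free of the fingers at more than 0.7 m/s, a drop of about 25 mm) ((linear speed of round_1 above 0.7 m/s and contact force between the fingers and round_1 below 0.1 N) or (linear speed of round_2 above 0.7 m/s and contact force between the fingers and round_2 below 0.1 N) or (linear speed of round_3 above 0.7 m/s and contact force between the fingers and round_3 below 0.1 N) or (linear speed of round_4 above 0.7 m/s and contact force between the fingers and round_4 below 0.1 N)).
It also fails if it takes over 80 s, if anything falls off the work surface, if the arm or the gripper's body presses on something with over 40 N, if the wrist force passes 120 N, or if a joint passes its speed limit or range.

## Working session

There is one attempt and no reset: what is moved stays moved. The work goes in short steps, Python scripts to look and compute and a shell command to move; the robot and the scene stay as the last step left them, time stands still between calls to the robot, and variables do not carry over. Pictures are saved under pics/ and viewed, and the job is handed in when it is done.

```bash
ls; mkdir -p pics
python3 - <<'E'
from plant import arm,camera,workorder
import cv2,numpy as np
print(arm.observe()); print(arm.nose_length)
for n in("top","side","wrist"):
    c=camera(n); cv2.imwrite(f"pics/{n}0.png",c["pixels"]); np.savez(f"{n}0.npz",**c)
    print(n,{k:v for k,v in c.items() if k not in("pixels","range_z")})
E
```

```text
pics
{'time_s': 0.0, 'joint_positions': array([ 1.14048740e+00,  5.28452953e-01,  1.43391804e+00,  4.01322320e-05,
        1.18139688e+00, -1.78491855e-01]), 'dq': array([ 2.80585867e-04, -4.92609028e-05,  8.33014866e-04,  8.25951489e-04,
        1.81677078e-03,  1.37969560e-03]), 'joint_torque': array([ 6.57410292e-04, -4.42348981e+01, -1.78023577e+01, -1.64447497e-04,
        8.43127171e-03,  7.79646854e-06]), 'tool_pos': array([155.3683103 , 604.61435415, 220.53675745]), 'ee_rot': array([ 0.08807127,  0.70175124, -0.08953081,  0.7012652 ]), 'ft_force': array([ 0.49490256, -0.04716608, -1.18882503]), 'torque': array([ 0.0114379 ,  0.03136007, -0.00805213]), 'width': 85.5768187054848}
19.0
top {'fx': 413.7832729989993, 'fy': 413.7832729989993, 'cx': 277.9813398123416, 'cy': 206.72391947514313, 'k1': 0.027374526685319853, 'view': array([[ 1.64211870e-02, -9.99723202e-01, -1.68482823e-02,
         1.05711582e+01],
       [ 9.85096685e-01,  1.32908703e-02,  1.71487242e-01,
        -5.47029912e+02],
       [-1.71215846e-01, -1.94132111e-02,  9.85042264e-01,
        -7.25563305e+02],
   
[... 367 characters left out ...]
01,
        -2.12051410e+02],
       [-2.81154020e-01,  5.34605865e-01,  7.96962349e-01,
        -7.39467124e+02],
       [ 0.00000000e+00,  0.00000000e+00,  0.00000000e+00,
         1.00000000e+00]])}
wrist {'fx': 317.76188449861144, 'fy': 317.76188449861144, 'cx': 284.8320916303688, 'cy': 206.36185482901786, 'k1': -0.0491635025622443, 'tool_from_camera': array([[-3.24515249e-04,  2.82938787e-01, -9.59137914e-01,
        -1.53165002e+02],
       [ 9.99999646e-01,  8.35875127e-04, -9.17632792e-05,
         5.59520128e-01],
       [ 7.75756134e-04, -9.59137604e-01, -2.82938958e-01,
        -7.21121706e+01],
       [ 0.00000000e+00,  0.00000000e+00,  0.00000000e+00,
         1.00000000e+00]])}
```

View pics/top0.png

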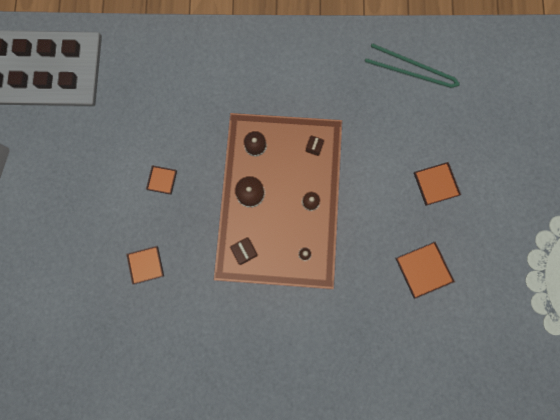

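View pics/side0.png

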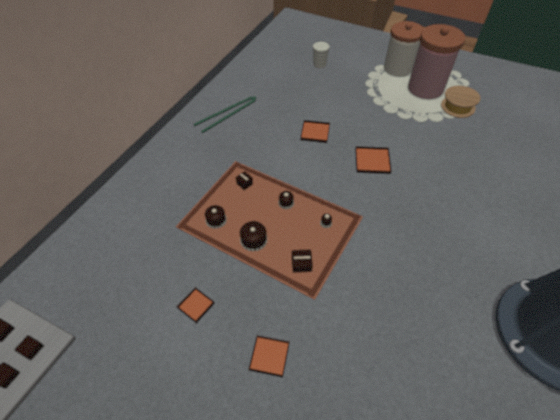

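View pics/wrist0.png

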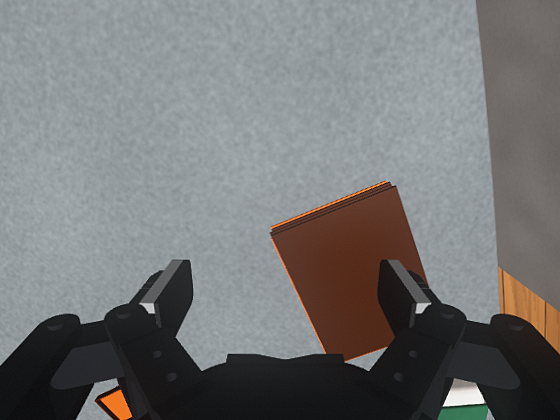

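The top view shows the tray at the centre. The rounds sit near px (250,191), (255,143), (312,201) and (305,254), and the squares near (244,251) and (315,146). The boxes are near (425,270), (437,184), (145,265) and (162,180). I'll enlarge crops to read exact pixels.

```bash
cat > h.py <<'E'
import numpy as np,cv2
from scipy.spatial.transform import Rotation as R
def ray(c,uv,Tcw=None):
    K=np.array([[c["fx"],0,c["cx"]],[0,c["fy"],c["cy"]],[0,0,1.]])
    p=cv2.undistortPoints(np.array([[uv]],float),K,np.array([float(c["k1"]),0,0,0,0]))[0,0]
    d=np.array([p[0],-p[1],-1.])
    T=np.linalg.inv(c["view"]) if Tcw is None else Tcw
    return T[:3,3],T[:3,:3]@d
def proj(c,P,Tcw=None):
    V=c["view"] if Tcw is None else np.linalg.inv(Tcw)
    q=V[:3,:3]@np.asarray(P,float)+V[:3,3]; x,y=q[0]/-q[2],q[1]/q[2]
    f=1+float(c["k1"])*(x*x+y*y)
    return np.array([c["fx"]*x*f+c["cx"],c["fy"]*y*f+c["cy"]])
def atz(c,uv,z,T=None):
    o,d=ray(c,uv,T); return o+d*(z-o[2])/d[2]
def tri(rays):
    A=np.zeros((3,3));b=np.zeros(3)
    for o,d in rays:
        d=d/np.linalg.norm(d);M=np.eye(3)-np.outer(d,d);A+=M;b+=M@o
    P=np.linalg.solve(A,b)
    return P,[np.linalg.norm(np.cross(P-o,d/np.linalg.norm(d))) for o,d in rays]
def wristT(s,c):
    T=np.eye(4);T[:3,:3]=R.from_quat(s["ee_rot"]).as_matrix();T[:3,3]=s["tool_pos"]
    return T@c["tool_from_camera"]
E
python3 - <<'E'
import cv2,numpy as np
t=cv2.imread("pics/top0.png");s=cv2.imread("pics/side0.png")
def crop(im,x,y,w,h,k,n):
    c=cv2.resize(im[y:y+h,x:x+w],None,fx=k,fy=k,interpolation=cv2.INTER_CUBIC); c=cv2.convertScaleAbs(c,alpha=1.8,beta=10)
    for i in range(0,w,10):
        cv2.line(c,(i*k,0),(i*k,5 if i%50 else 12),(255,255,255),1)
        if (x+i)%20==0: cv2.putText(c,str(x+i),(i*k,22),0,.4,(255,255,255),1)
    for i in range(0,h,10):
        cv2.line(c,(0,i*k),(5,i*k),(255,255,255),1)
        if (y+i)%20==0: cv2.putText(c,str(y+i),(6,i*k+4),0,.4,(255,255,255),1)
    cv2.imwrite("pics/"+n,c)
crop(t,210,110,140,110,5,"t_a.png");crop(t,210,180,140,110,5,"t_b.png")
crop(s,170,160,200,140,4,"s_a.png")
crop(t,380,150,90,160,3,"t_r.png");crop(t,110,150,90,150,3,"t_l.png")
crop(s,280,100,120,80,5,"s_r.png");crop(s,160,270,150,120,5,"s_l.png")
E
```

```text
(no output)
```

View pics/t_a.png

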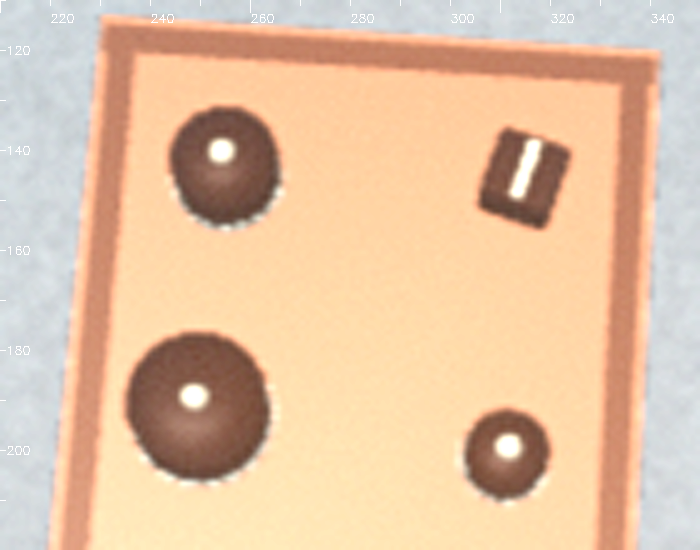

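View pics/t_b.png

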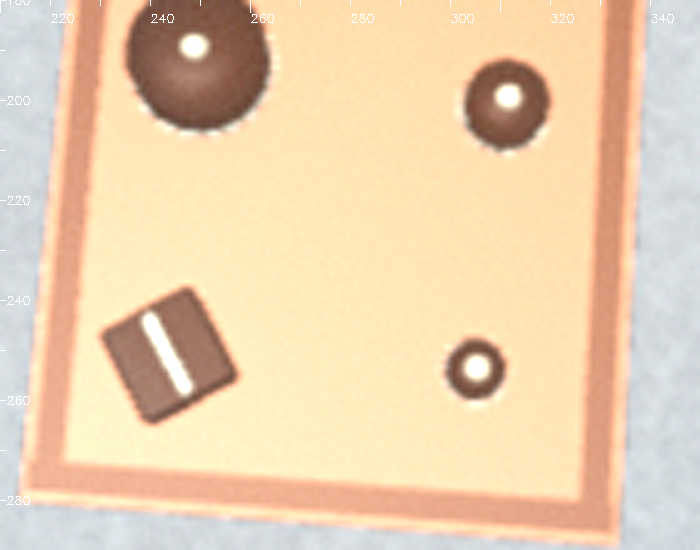

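View pics/s_a.png

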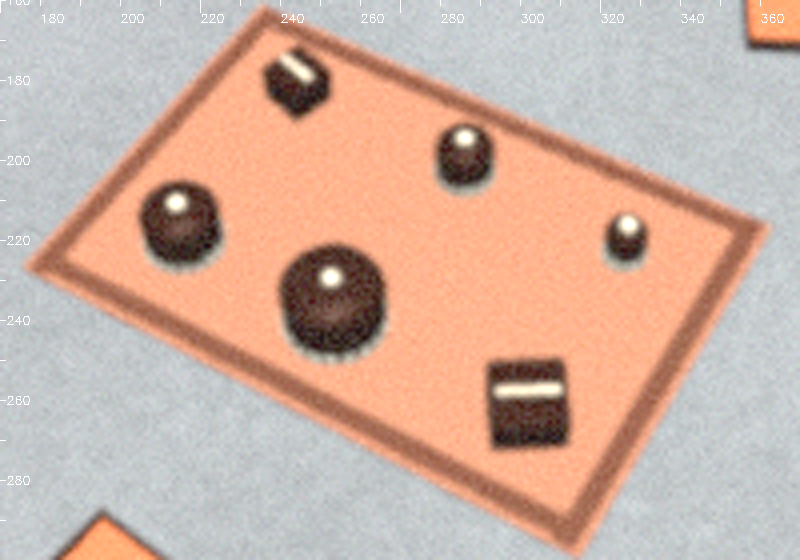

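View pics/t_r.png

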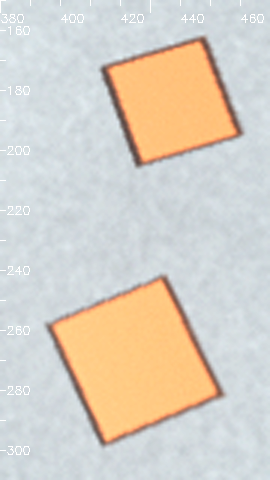

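View pics/t_l.png

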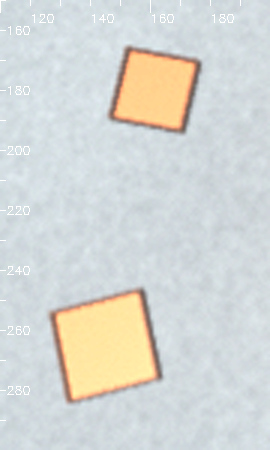

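View pics/s_r.png

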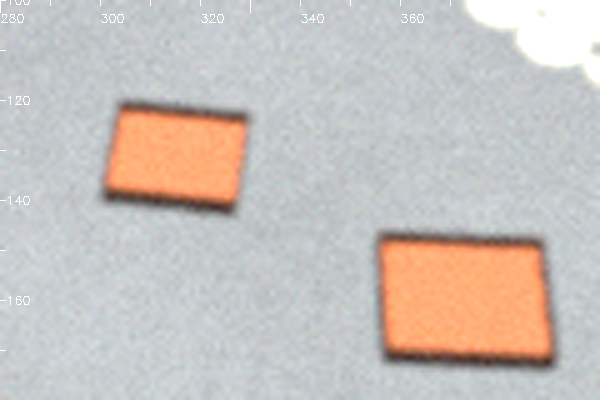

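View pics/s_l.png

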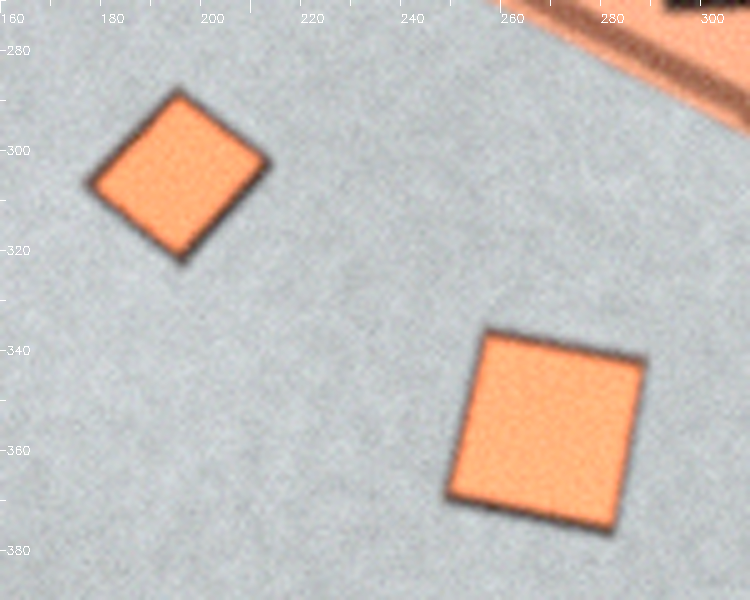

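```bash
cat > m0.py <<'E'
from h import *
t=dict(np.load("top0.npz"));s=dict(np.load("side0.npz"))
f=lambda p,o,k:(np.array(p,float)+.5)/k-.5+np.array(o)
it={"r1":((194,396),(210,110)),"r2":((221,151),(210,110)),"r3":((508,446),(210,110)),"r4":((476,367),(210,180)),"s1":((166,353),(210,180)),"s2":((525,168),(210,110))}
si={"r1":(331,277),"r2":(176,203),"r3":(465,138),"r4":(627,225),"s1":(528,390),"s2":(297,66)}
hz=dict(r1=46,r2=42,r3=38,r4=34,s1=31,s2=31)
for n in it:
    a=f(*it[n],5);b=f(si[n],(170,160),4)
    P,e=tri([ray(t,a),ray(s,b)])
    print(n,P.round(1),"res",np.round(e,1),"top@z",atz(t,a,hz[n]-1).round(1),"side@z",atz(s,b,hz[n]-1).round(1),"depth",t["range_z"][int(round(a[1])),int(round(a[0]))])
B={"b1":([(48,324),(165,276),(223,395),(103,444)],(380,150),[(379,232),(543,238),(556,365),(385,360)],(280,100)),
"b2":([(103,67),(205,37),(242,132),(139,165)],(380,150),[(120,101),(249,115),(235,212),(102,199)],(280,100)),
"b3":([(51,312),(142,289),(161,379),(70,402)],(110,150),[(488,327),(647,358),(613,535),(444,497)],(160,270)),
"b4":([(127,46),(200,62),(183,132),(109,118)],(110,150),[(178,86),(271,163),(181,264),(86,184)],(160,270))}
for n,(tc,to,sc,so) in B.items():
    T=np.array([atz(t,f(p,to,3),10) for p in tc]);S=np.array([atz(s,f(p,so,5),10) for p in sc])
    L=lambda Q:np.linalg.norm(Q-np.roll(Q,-1,0),axis=1).round(0)
    mt=np.mean([f(p,to,3) for p in tc],0);ms=np.mean([f(p,so,5) for p in sc],0)
    P,e=tri([ray(t,mt),ray(s,ms)])
    d=T[1]-T[0]
    print(n,"top",T.mean(0).round(1),L(T),"side",S.mean(0).round(1),L(S),"tri",P.round(1),np.round(e,1),"ang",np.degrees(np.arctan2(d[1],d[0])).round(1))
E
python3 m0.py
```

```text
r1 [580.6  75.2  44.5] res [0.4 0.4] top@z [580.8  75.3  45. ] side@z [580.   75.5  45. ] depth 780.8582
r2 [679.2  68.   39.7] res [0.2 0.2] top@z [678.9  67.9  41. ] side@z [678.3  68.7  41. ] depth 800.7735
r3 [564.5 -43.9  36.3] res [0.3 0.3] top@z [564.7 -43.8  37. ] side@z [563.9 -43.4  37. ] depth 783.8536
r4 [462.4 -32.5  31.9] res [0.1 0.1] top@z [462.4 -32.4  33. ] side@z [462.1 -31.7  33. ] depth 769.62915
s1 [465.5  83.4  32.7] res [0.4 0.4] top@z [466.1  83.8  30. ] side@z [465.8  81.9  30. ] depth 775.58496
s2 [675.3 -50.4  33.5] res [0.5 0.5] top@z [677.  -50.5  30. ] side@z [676.7 -53.1  30. ] depth 810.1914
b1 top [ 436.8 -259.5   10. ] [81. 81. 82. 80.] side [ 436.  -258.6   10. ] [81. 86. 80. 87.] tri [ 436.3 -260.7    6.9] [0.2 0.2] ang -67.0
b2 top [ 604.7 -291.2   10. ] [70. 67. 71. 68.] side [ 603.6 -288.7   10. ] [69. 75. 68. 76.] tri [ 605.4 -293.1    5.2] [0.2 0.2] ang -72.6
b3 top [437.  272.5  10. ] [59. 59. 59. 59.] side [435.8 273.8  10. ] [58. 61. 59. 60.] tri [436.5 273.6   6.5] [0.4 0.4] ang -74.9
b4 top [605.2 252.4  10. ] [50. 48. 50. 50.] side [603.7 253.5  10. ] [51. 49. 50. 50.] tri [605.3 253.2   6.9] [0.5 0.5] ang -101.8
```

Bead heights triangulate to 44.5, 39.7, 36.3 and 31.9 mm, against expected values of 46, 42, 38 and 34 mm less about 1 mm. Box side lengths match 82, 70, 60 and 50 mm. Next I'll check the fingertip position in the wrist view, the tray lip height and the tool axes.

Run:
```python
from h import *
from plant import arm
s=arm.observe();M=R.from_quat(s["ee_rot"]).as_matrix();print("cols tool x,y,z in world\n",M.round(3), s["width"])
w=dict(np.load("wrist0.npz"))
def wp(u,v):
    z=w["range_z"][v,u]; o,d=ray(w,(u,v),w["tool_from_camera"]); return (o+d*z).round(1),z
for p in [(180,265),(185,265),(183,275),(175,290),(188,300),(385,265),(390,270),(395,280),(400,290),(384,300)]: print(p,wp(*p))
t=dict(np.load("top0.npz"))
def tp(u,v):
    z=t["range_z"][v,u]; o,d=ray(t,(u,v)); return (o+d*z).round(1)
for p in [(280,120),(280,123),(280,140),(222,250),(226,250),(270,220),(335,200),(425,270),(437,184),(145,265),(162,180),(380,220),(200,220)]: print(p,tp(*p))
```

```text
cols tool x,y,z in world
 [[-0.001  0.249  0.968]
 [-0.002  0.968 -0.249]
 [-1.    -0.002 -0.   ]] 85.77543398168257
(180, 265) (array([-34.1, -43.1, -11.6]), np.float32(131.32323))
(185, 265) (array([-31.5, -41.9, -10.3]), np.float32(134.21985))
(183, 275) (array([-34.1, -42.3,  -6.9]), np.float32(132.66002))
(175, 290) (array([-44.7, -42.3,  -6.2]), np.float32(122.6781))
(188, 300) (array([-32.1, -42. ,   6.5]), np.float32(138.36302))
(385, 265) (array([-31. ,  43.3,  -9.9]), np.float32(134.80089))
(390, 270) (array([-37.7,  43.2, -11.1]), np.float32(128.03864))
(395, 280) (array([-43.9,  43.3, -10. ]), np.float32(122.3338))
(400, 290) (array([-50. ,  43.3,  -9.3]), np.float32(116.77818))
(384, 300) (array([-33.6,  43.6,   5.6]), np.float32(136.7197))
(280, 120) [733.7  18.4   6. ]
(280, 123) [727.2  18.3   6.1]
(280, 140) [691.5  17.8   4.9]
(222, 250) [467.6 127.    3.3]
(226, 250) [467.6 118.8   6.1]
(270, 220) [527.8  34.9   3.2]
(335, 200) [569.2 -92.7   4.6]
(425, 270) [ 435.8 -261.9    5.5]
(437, 184) [ 603.8 -292.9    5.1]
(145, 265) [436.6 273.9   5.9]
(162, 180) [605.2 252.4   5.1]
(380, 220) [ 5.313e+02 -1.808e+02  2.000e-01]
(200, 220) [526.1 173.2   1.3]
```

```bash
python3 -m crank '[[[0,0,0],[0,0,0],0]]' 20; python3 -m crank '[[[0,0,0],[0,0,0],0],[[0,0,0],[0,0,0],0],[[0,0,0],[0,0,0],0],[[0,0,0],[0,0,0],0],[[0,0,0],[0,0,0],0]]'
```

```text
time_s: 0.25
tool_pos: [155.5, 605.0, 221.0]
ee_rot: [0.088, 0.702, -0.089, 0.701]
ft_force: [0.8, 0.8, 0.9]
width: 73.2
time_s: 0.75
tool_pos: [155.7, 605.3, 221.5]
ee_rot: [0.089, 0.702, -0.089, 0.702]
ft_force: [0.4, -0.2, -1.1]
width: -0.0
```

Run:
```python
from plant import arm,camera
from h import *
w0=dict(np.load("wrist0.npz"))
w=camera("wrist"); np.savez("wrist1.npz",**w)
a=cv2.resize(w0["pixels"][230:400,100:460],None,fx=2,fy=2); b=cv2.resize(w["pixels"][230:400,100:460],None,fx=2,fy=2)
cv2.imwrite("pics/f.png",cv2.convertScaleAbs(np.vstack([a,b])[:600*2,:],alpha=2,beta=30)[:600])
cv2.imwrite("pics/f2.png",cv2.convertScaleAbs(b,alpha=2,beta=30))
for q,us in((w0,(176,180,184,187,189)),(w,range(262,305,6))):
  for v in(258,262,266,272,280,288,296,304,312,320):
    l=[]
    for u in us:
        z=q["range_z"][v,u];o,d=ray(q,(u,v),q["tool_from_camera"]);p=o+d*z;l.append(tuple(p.round(0).astype(int).tolist()))
    print(v,l)
```

```text
258 [(220, -140, 107), (220, -135, 107), (219, -130, 107), (220, -126, 108), (219, -123, 107)]
262 [(-31, -46, -12), (-31, -44, -12), (-30, -43, -11), (-28, -42, -10), (-25, -42, -9)]
266 [(-34, -45, -11), (-33, -43, -11), (-33, -42, -10), (-28, -42, -8), (-26, -42, -7)]
272 [(-40, -43, -11), (-37, -42, -10), (-32, -42, -7), (-29, -42, -6), (-27, -42, -4)]
280 [(-43, -42, -10), (-39, -42, -8), (-33, -42, -4), (-30, -42, -2), (-27, -42, 0)]
288 [(-43, -42, -6), (-39, -42, -4), (-35, -42, -1), (-31, -42, 1), (-29, -42, 2)]
296 [(-45, -42, -3), (-39, -43, 0), (-35, -42, 3), (-32, -42, 5), (-29, -42, 6)]
304 [(-45, -42, 0), (-41, -42, 3), (-36, -43, 6), (-32, -43, 9), (-31, -42, 9)]
312 [(-47, -42, 2), (-43, -42, 5), (-37, -42, 9), (221, -134, 190), (221, -131, 189)]
320 [(-47, -42, 6), (-44, -42, 8), (220, -139, 202), (220, -135, 202), (220, -132, 202)]
258 [(-18, -10, -7), (-17, -7, -7), (-26, -4, -11), (-25, -2, -11), (-26, 1, -11), (-27, 4, -11), (-26, 6, -11), (-18, 10, -7)]
262 [(-22, -10, -7), (-21, -7, -7), (-31, -4, -12), (-31, -1, -11), (-29, 1, -11), (-29, 4, -11), (-30, 6, -1
[... 327 characters left out ...]
7, -1, -12), (-45, 1, -11), (-45, 3, -11), (-44, 6, -10), (-39, 8, -7)]
288 [(-55, -7, -14), (-54, -5, -13), (-53, -3, -12), (-48, -1, -9), (-48, 1, -9), (-49, 3, -10), (-53, 5, -12), (-56, 7, -14)]
296 [(-58, -7, -12), (-58, -5, -12), (-59, -3, -12), (-49, -1, -6), (-48, 1, -6), (-57, 3, -11), (-58, 5, -12), (-58, 7, -12)]
304 [(-62, -7, -12), (-62, -5, -12), (-63, -3, -12), (-48, -1, -2), (-48, 1, -2), (-60, 3, -10), (-63, 5, -12), (-63, 7, -12)]
312 [(-68, -7, -12), (-67, -5, -12), (-67, -3, -12), (-49, -1, 0), (-49, 1, 1), (-58, 3, -6), (-68, 5, -12), (-67, 7, -12)]
320 [(-78, -6, -17), (-79, -4, -18), (-69, -3, -10), (-50, -1, 3), (-48, 1, 5), (-59, 3, -3), (-76, 4, -15), (-79, 6, -18)]
```

View pics/f.png

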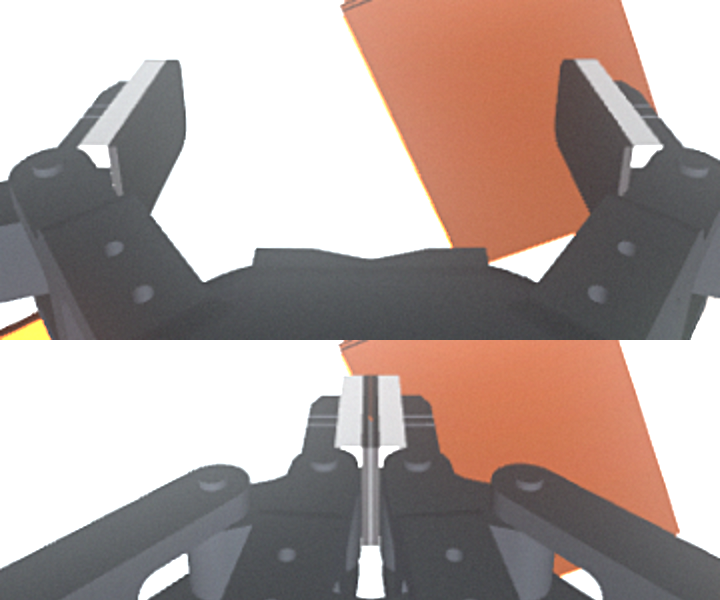

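The wrist depth puts the fingertips at tool x of about -12 (shut) and -26 (open), where the text says +19. I'll check this with the fixed cameras once the gripper is in view, staying high until then.

```bash
python3 -m crank '[[[0,-15,20],[0,0,0],0],[[0,-40,53],[0,0,0],0],[[0,-65,87],[0,0,0],0],[[0,-90,120],[0,0,0],0],[[0,-115,153],[0,0,0],0],[[0,-140,187],[0,0,0],0],[[0,-165,220],[0,0,0],0],[[0,-190,253],[0,0,0],0],[[0,-215,287],[0,0,0],0],[[0,-240,320],[0,0,0],0]]'; python3 -m crank '[[[0,-25,33],[0,0,0],0],[[0,-50,67],[0,0,0],0],[[0,-75,100],[0,0,0],0],[[0,-100,133],[0,0,0],0],[[0,-125,167],[0,0,0],0],[[0,-140,190],[0,0,0],0],[[0,-155,210],[0,0,0],0],[[0,-167,223],[0,0,0],0],[[0,-167,223],[0,0,0],0],[[0,-167,223],[0,0,0],0]]'
python3 - <<'E'
from plant import arm,camera
from h import *
s=arm.observe();print(s["tool_pos"],s["width"],R.from_quat(s["ee_rot"]).as_matrix().round(3).tolist())
P=s["tool_pos"]
for n in("top","side","wrist"):
    c=camera(n);np.savez(n+"2.npz",**c);im=c["pixels"].copy()
    cv2.imwrite(f"pics/{n}2.png",im)
    if n!="wrist":
        print(n,"tcp",proj(c,P),"tip+19",proj(c,P-[0,0,19]),"tip-12",proj(c,P+[0,0,12]))
E
```

```text
time_s: 1.8
tool_pos: [406.9, 291.8, 221.8]
ee_rot: [0.089, 0.701, -0.089, 0.702]
ft_force: [1.0, 1.3, 0.3]
width: 0.0
time_s: 2.8
tool_pos: [579.3, 76.2, 221.3]
ee_rot: [0.089, 0.702, -0.089, 0.701]
ft_force: [0.5, -0.7, -0.1]
width: -0.0
[579.34736374  76.21601735 221.30770718] -0.048187176898253595 [[-0.001, 0.25, 0.968], [0.001, 0.968, -0.25], [-1.0, 0.0, -0.001]]
top tcp [237.25052808 164.08120345] tip+19 [238.68028772 167.50824917] tip-12 [236.30108809 161.80558753]
side tcp [245.98325989 168.96227734] tip+19 [246.81161902 176.62890944] tip-12 [245.44033883 163.94121231]
```

View pics/side2.png

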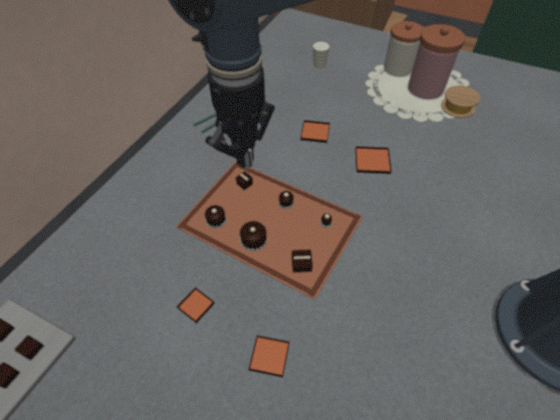

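View pics/wrist2.png

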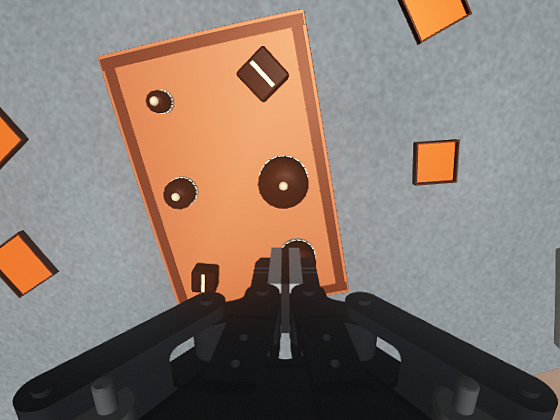

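Run:
```python
from h import *
from plant import arm
for n,(x,y,w,h) in(("side",(200,110,100,75)),("top",(190,110,100,75))):
    im=np.load(n+"2.npz")["pixels"][y:y+h,x:x+w];c=cv2.resize(im,None,fx=7,fy=7,interpolation=cv2.INTER_CUBIC);cv2.imwrite(f"pics/{n}2z.png",cv2.convertScaleAbs(c,alpha=2.5,beta=30))
w=dict(np.load("wrist2.npz"));s=arm.observe();T=wristT(s,w)
for n,uv,z in(("r1",(283,186),45),("r2bead",(297,247),41),("r3",(175.5,197),37),("r4",(154,101),33)):
    print(n,atz(w,uv,z,T).round(1), w["range_z"][int(uv[1]),int(uv[0])])
for v in (246,248,250,252,256):
  for u in (276,296):
    z=w["range_z"][v,u];o,d=ray(w,(u,v),w["tool_from_camera"]);print(v,u,(o+d*z).round(1))
```

```text
r1 [581.1  75.2  45. ] 335.21127
r2bead [654.7  72.6  41. ] 372.21082
r3 [565.2 -43.4  37. ] 346.9577
r4 [463.1 -32.3  33. ] 321.8359
246 276 [217.4 -10.6  89.4]
246 296 [191.9  13.7  78.3]
248 276 [-15.8  -3.6 -11.2]
248 296 [-15.9   5.8 -11.2]
250 276 [-17.9  -3.5 -11.1]
250 296 [-17.9   5.7 -11.1]
252 276 [-20.2  -3.5 -11.2]
252 296 [-20.3   5.6 -11.3]
256 276 [-24.3  -3.4 -11.1]
256 296 [-24.4   5.5 -11.1]
```

View pics/side2z.png

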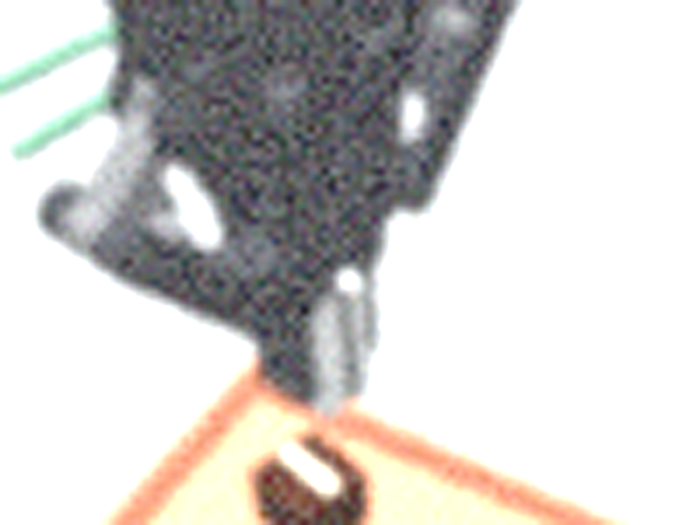

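View pics/top2z.png

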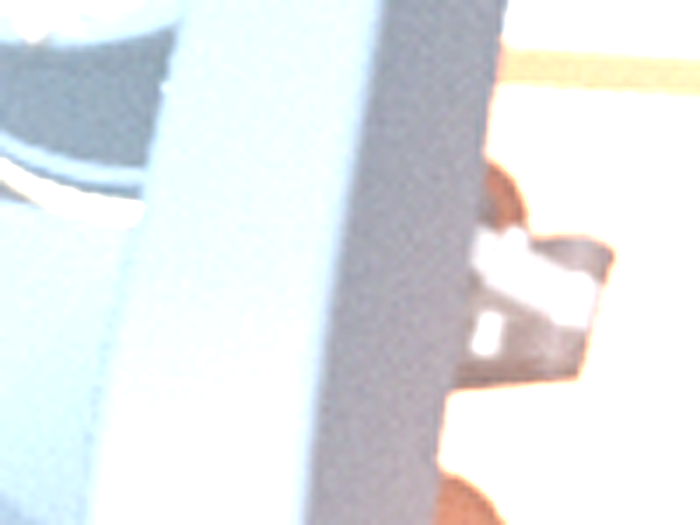

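Run:
```python
from h import *
c=dict(np.load("side2.npz"));M=np.array([[-0.001, 0.25, 0.968], [0.001, 0.968, -0.25], [-1.0, 0.0, -0.001]])
for x in(-20,-15,-12,-5,0,10,19):
    print(x,[proj(c,np.array([579.3,76.2,221.3])+M@np.array([x,y,-11])).round(1).tolist() for y in(-5,1,6)])
```

```text
-20 [[252.0, 162.0], [249.5, 164.0], [247.3, 165.7]]
-15 [[252.2, 164.2], [249.7, 166.2], [247.5, 167.8]]
-12 [[252.3, 165.5], [249.8, 167.5], [247.7, 169.1]]
-5 [[252.6, 168.4], [250.1, 170.4], [248.0, 172.1]]
0 [[252.8, 170.5], [250.3, 172.5], [248.2, 174.1]]
10 [[253.1, 174.6], [250.7, 176.5], [248.6, 178.2]]
19 [[253.5, 178.2], [251.0, 180.1], [249.0, 181.8]]
```

Three views agree on the chocolates' positions. Both the wrist depth and the side view (tip at px (246.7,168.3)) put the shut fingertips about 14 mm above the reported TCP, not 19 mm ahead of it. I'll use the measured tip position and check it again lower down. Next I descend to hover over round_1 with opening 0.8.

```bash
python3 -m crank '[[[20,-2,2],[0,0,0],0.8],[[50,-2,2],[0,0,0],0.8],[[80,-2,2],[0,0,0],0.8],[[110,-2,2],[0,0,0],0.8],[[135,-2,2],[0,0,0],0.8],[[150,-2,2],[0,0,0],0.8],[[160,-2,2],[0,0,0],0.8],[[165,-2,2],[0,0,0],0.8],[[165,-2,2],[0,0,0],0.8],[[165,-2,2],[0,0,0],0.8]]' 25
cat > look.py <<'E'
import sys
from plant import arm,camera
from h import *
k=sys.argv[1]
s=arm.observe();print(s["time_s"],s["tool_pos"].round(1),"w",s["width"].round(1),"f",s["ft_force"].round(1))
for n in sys.argv[2:]:
    c=camera(n);np.savez(n+k+".npz",**c,**{"s_pos":s["tool_pos"],"s_rot":s["ee_rot"]});im=c["pixels"]
    cv2.imwrite(f"pics/{n}{k}.png",im)
E
python3 look.py 3 wrist side
```

```text
time_s: 3.95
tool_pos: [582.1, 73.6, 57.3]
ee_rot: [0.089, 0.701, -0.089, 0.702]
ft_force: [0.6, -0.5, -0.1]
width: 68.2Traceback (most recent call last):
  File "look.py", line 5, in <module>
    s=arm.observe();print(s["time_s"],s["tool_pos"].round(1),"w",s["width"].round(1),"f",s["ft_force"].round(1))
                                                                 ^^^^^^^^^^^^^^^^
AttributeError: 'float' object has no attribute 'round'
```

```bash
sed -i 's/s\["width"\].round(1)/round(float(s["width"]),1)/' look.py; python3 look.py 3 wrist side
```

```text
3.95 [582.1  73.6  57.3] w 68.2 f [ 0.6 -0.5 -0.1]
```

View pics/wrist3.png

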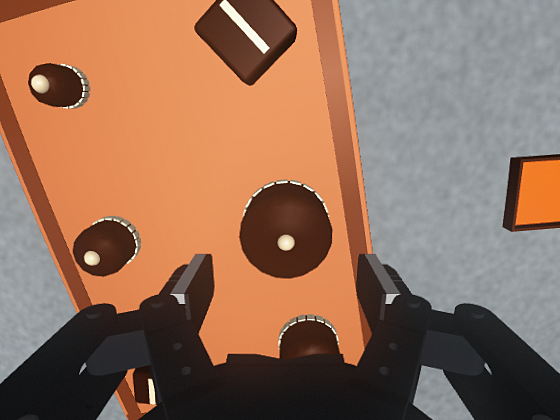

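View pics/side3.png

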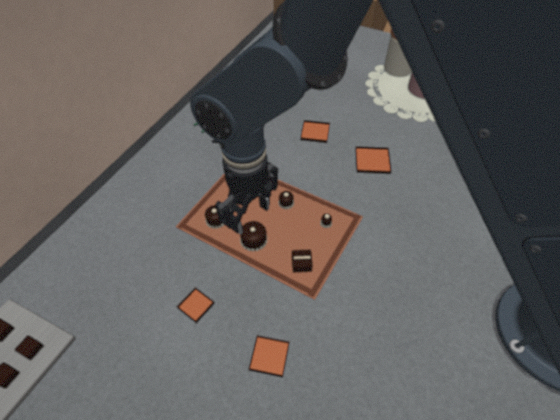

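```bash
cat > tool.py <<'E'
# usage: tool.py k u v z : point seen by wrist at world height z, in tool & world coords
import sys
from h import *
k,u,v,z=sys.argv[1],*map(float,sys.argv[2:5])
w=dict(np.load(f"wrist{k}.npz"));s={"tool_pos":w["s_pos"],"ee_rot":w["s_rot"]}
P=atz(w,(u,v),z,wristT(s,w));M=R.from_quat(s["ee_rot"]).as_matrix()
print("world",P.round(1),"tool",(M.T@(P-s["tool_pos"])).round(1))
E
python3 tool.py 3 286 242 45
python3 - <<'E'
from h import *
w=dict(np.load("wrist3.npz"))
for (u,v) in [(206,256),(209,256),(212,256),(211,262),(211,270),(211,280),(210,290),(362,256),(358,260),(359,270),(360,290),(330,215),(245,240),(286,242),(286,230)]:
    z=w["range_z"][v,u];o,d=ray(w,(u,v),w["tool_from_camera"]);p=(o+d*z);print(u,v,p.round(1),"world z",(w["s_pos"][2]-p[0]).round(1))
E
```

```text
world [580.1  75.4  45. ] tool [12.3  1.2 -2.4]
206 256 [-24.2 -34.6 -11.1] world z 81.5
209 256 [-23.6 -33.4 -10.8] world z 80.9
212 256 [ 52.1 -51.1  25.1] world z 5.2
211 262 [-20.  -33.6  -6. ] world z 77.3
211 270 [-21.4 -33.5  -2.6] world z 78.7
211 280 [-23.  -33.5   1.6] world z 80.3
210 290 [-26.3 -33.4   4.9] world z 83.6
362 256 [-24.   35.  -10.9] world z 81.3
358 260 [-19.   34.6  -6.5] world z 76.3
359 270 [-21.7  34.7  -2.7] world z 79.0
360 290 [-26.3  34.7   4.9] world z 83.6
330 215 [52.1 31.3 -5.4] world z 5.2
245 240 [ 17.3 -22.5  -1.6] world z 40.0
286 242 [10.7  1.2 -3.1] world z 46.6
286 230 [14.3  1.2 -8.9] world z 43.0
```

```bash
python3 -m crank '[[[10,1,-2],[0,0,0],0.8],[[22,1,-2],[0,0,0],0.8],[[30,1,-2],[0,0,0],0.8],[[30,1,-2],[0,0,0],0.8]]'; python3 look.py 4 wrist
```

```text
time_s: 4.45
tool_pos: [578.5, 74.9, 24.6]
ee_rot: [0.089, 0.703, -0.089, 0.7]
ft_force: [0.2, -1.3, 0.4]
width: 68.5
4.45 [578.5  74.9  24.6] w 68.5 f [ 0.2 -1.3  0.4]
```

View pics/wrist4.png

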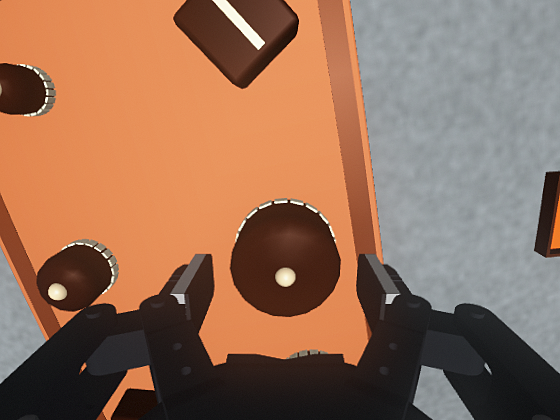

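```bash
python3 tool.py 4 285 277 45
python3 -m crank '[[[10,0,0],[0,0,0],0.8],[[20,0,0],[0,0,0],0.8],[[26,0,0],[0,0,0],0.8],[[28,0,0],[0,0,0],0.8],[[28,0,0],[0,0,0],0.8]]'; python3 look.py 5 wrist
```

```text
world [580.2  75.1  45. ] tool [-20.4   0.6   1.5]
time_s: 5.0
tool_pos: [579.6, 74.9, -2.0]
ee_rot: [0.089, 0.702, -0.089, 0.701]
ft_force: [-0.0, 0.1, -0.2]
width: 68.4
5.0 [579.6  74.9  -2. ] w 68.4 f [-0.   0.1 -0.2]
```

View pics/wrist5.png

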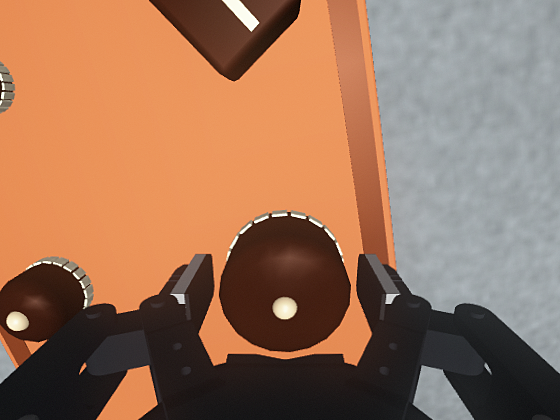

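```bash
python3 -m crank '[[[3,0,0],[0,0,0],0.8],[[3,0,0],[0,0,0],0.8],[[3,0,0],[0,0,0],0.6],[[3,0,0],[0,0,0],0.5],[[3,0,0],[0,0,0],0.4],[[3,0,0],[0,0,0],0.4],[[3,0,0],[0,0,0],0.4]]' 30; python3 look.py 6 wrist
```

```text
time_s: 5.75
tool_pos: [580.1, 74.8, -4.1]
ee_rot: [0.089, 0.701, -0.089, 0.702]
ft_force: [-0.9, -0.5, 5.0]
width: 54.9
5.75 [580.1  74.8  -4.1] w 54.9 f [-0.9 -0.5  5. ]
```

View pics/wrist6.png

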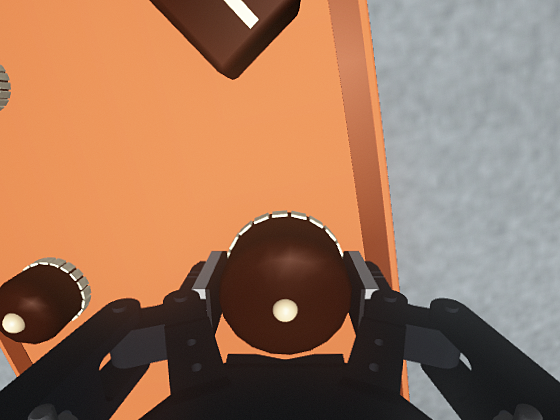

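Round_1 is gripped (width 54.9, centred between the pads). I'll lift 90 mm and check it.

```bash
python3 -m crank '[[[-2,0,0],[0,0,0],0.4],[[-8,0,0],[0,0,0],0.4],[[-20,0,0],[0,0,0],0.4],[[-35,0,0],[0,0,0],0.4],[[-52,0,0],[0,0,0],0.4],[[-70,0,0],[0,0,0],0.4],[[-82,0,0],[0,0,0],0.4],[[-90,0,0],[0,0,0],0.4]]'; python3 -m crank '[[[0,-10,-2],[0,0,0],0.4],[[0,-30,-5],[0,0,0],0.4],[[0,-55,-9],[0,0,0],0.4],[[0,-80,-12],[0,0,0],0.4],[[0,-105,-16],[0,0,0],0.4],[[0,-130,-20],[0,0,0],0.4],[[0,-155,-24],[0,0,0],0.4],[[0,-180,-28],[0,0,0],0.4],[[0,-205,-32],[0,0,0],0.4],[[0,-230,-36],[0,0,0],0.4]]'; python3 -m crank '[[[0,-25,-4],[0,0,0],0.4],[[0,-50,-8],[0,0,0],0.4],[[0,-75,-11],[0,0,0],0.4],[[0,-97,-15],[0,0,0],0.4],[[0,-113,-17],[0,0,0],0.4],[[0,-123,-19],[0,0,0],0.4],[[0,-130,-20],[0,0,0],0.4],[[0,-130,-20],[0,0,0],0.4],[[0,-130,-20],[0,0,0],0.4]]'; python3 look.py 7 wrist
```

```text
time_s: 6.6
tool_pos: [580.6, 74.9, 87.4]
ee_rot: [0.089, 0.701, -0.089, 0.702]
ft_force: [-0.3, -0.6, 0.5]
width: 55.2
time_s: 7.6
tool_pos: [486.2, -139.9, 84.9]
ee_rot: [0.089, 0.702, -0.089, 0.701]
ft_force: [-1.5, -0.8, -1.0]
width: 55.0
time_s: 8.5
tool_pos: [435.8, -259.3, 85.4]
ee_rot: [0.089, 0.702, -0.089, 0.701]
ft_force: [0.7, 0.4, -1.8]
width: 54.8
8.5 [ 435.8 -259.3   85.4] w 54.8 f [ 0.7  0.4 -1.8]
```

View pics/wrist7.png

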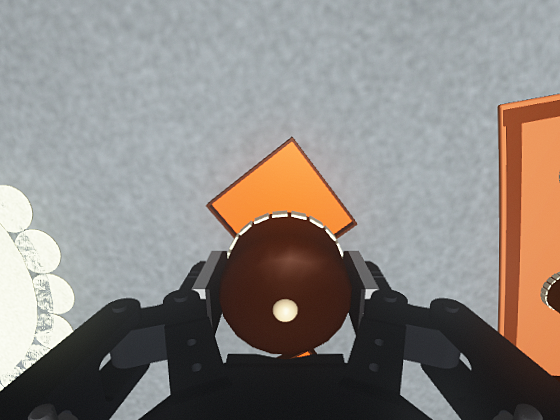

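```bash
for p in "207 205" "356 224" "292 138"; do python3 tool.py 7 $p 10; done
```

```text
world [ 415.7 -313.8   10. ] tool [ 75.3 -57.9  -5.8]
world [ 458.6 -208.3   10. ] tool [75.4 55.   9.4]
world [ 383.9 -240.    10. ] tool [ 75.4   5.7 -55.1]
```

The wrist view puts the box_1 corners at px (207,205) and (356,224), giving a centre of (437,-261). That agrees with the fixed cameras. Descending.

```bash
python3 -m crank '[[[10,-1,1],[0,0,0],0.4],[[30,-1,1],[0,0,0],0.4],[[50,-1,1],[0,0,0],0.4],[[66,-1,1],[0,0,0],0.4],[[77,-1,1],[0,0,0],0.4],[[82,-1,1],[0,0,0],0.4],[[84,-1,1],[0,0,0],0.4],[[85,-1,1],[0,0,0],0.4],[[86,-1,1],[0,0,0],0.4],[[86,-1,1],[0,0,0],0.4]]'; python3 -m crank '[[[1,0,0],[0,0,0],0.4],[[2,0,0],[0,0,0],0.4],[[2,0,0],[0,0,0],0.4]]'; python3 -m crank '[[[1,0,0],[0,0,0],0.4],[[1,0,0],[0,0,0],0.4]]'
```

```text
time_s: 9.55
tool_pos: [437.0, -261.3, -0.0]
ee_rot: [0.089, 0.701, -0.089, 0.702]
ft_force: [-0.4, -0.2, -1.2]
width: 54.8
time_s: 9.85
tool_pos: [436.7, -261.1, -2.4]
ee_rot: [0.089, 0.701, -0.089, 0.702]
ft_force: [0.6, 0.2, -1.3]
width: 54.6
time_s: 10.05
tool_pos: [436.6, -261.0, -3.6]
ee_rot: [0.089, 0.702, -0.089, 0.701]
ft_force: [0.1, -0.0, -1.4]
width: 54.9
```

```bash
python3 -m crank '[[[1,0,0],[0,0,0],0.4],[[1,0,0],[0,0,0],0.4]]'; python3 -m crank '[[[0.5,0,0],[0,0,0],0.4],[[1,0,0],[0,0,0],0.4]]'
```

```text
time_s: 10.25
tool_pos: [436.6, -261.0, -4.6]
ee_rot: [0.089, 0.702, -0.089, 0.701]
ft_force: [0.6, 0.3, -1.9]
width: 55.0
time_s: 10.45
tool_pos: [436.7, -261.1, -5.1]
ee_rot: [0.089, 0.701, -0.089, 0.702]
ft_force: [-1.0, 0.1, 9.2]
width: 54.7
```

There is contact with the floor (9 N at z -5.1, as expected). Releasing.

```bash
python3 -m crank '[[[0,0,0],[0,0,0],0.7],[[0,0,0],[0,0,0],0.8],[[0,0,0],[0,0,0],0.8],[[0,0,0],[0,0,0],0.8]]'; python3 look.py 8 wrist; python3 -m crank '[[[-5,0,0],[0,0,0],0.8],[[-20,0,0],[0,0,0],0.8],[[-45,0,0],[0,0,0],0.8],[[-70,0,0],[0,0,0],0.8],[[-90,0,0],[0,0,0],0.8],[[-90,0,0],[0,0,0],0.8]]'; python3 look.py 9 wrist side
```

```text
time_s: 10.85
tool_pos: [436.7, -261.1, -5.5]
ee_rot: [0.089, 0.701, -0.089, 0.702]
ft_force: [0.3, -0.2, 0.1]
width: 68.5
10.85 [ 436.7 -261.1   -5.5] w 68.5 f [ 0.3 -0.2  0.1]
time_s: 11.5
tool_pos: [438.1, -262.3, 87.2]
ee_rot: [0.087, 0.7, -0.09, 0.703]
ft_force: [1.0, -0.7, 0.3]
width: 68.4
11.5 [ 438.1 -262.3   87.2] w 68.4 f [ 1.  -0.7  0.3]
```

View pics/wrist9.png

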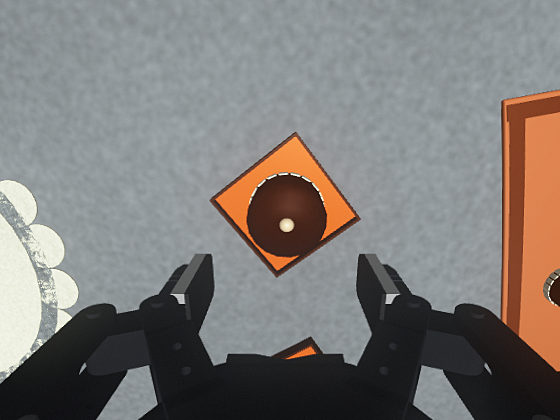

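View pics/wrist8.png

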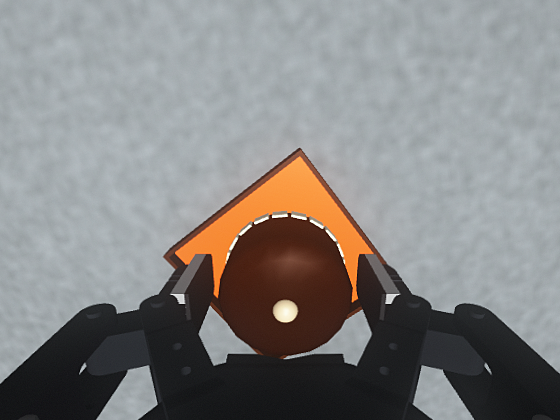

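Round_1 stands centred in box_1 (bead at px (287,225), box corners at (211,200) and (359,218)). Now round_2 at (679,68).

```bash
python3 -m crank '[[[0,20,8],[0,0,0],0.67],[[0,60,24],[0,0,0],0.67],[[0,102,41],[0,0,0],0.67],[[0,144,58],[0,0,0],0.67],[[0,186,75],[0,0,0],0.67],[[0,228,92],[0,0,0],0.67],[[0,270,109],[0,0,0],0.67],[[0,312,126],[0,0,0],0.67],[[0,345,139],[0,0,0],0.67],[[0,365,147],[0,0,0],0.67]]'; python3 -m crank '[[[5,10,4],[0,0,0],0.67],[[20,14,5],[0,0,0],0.67],[[35,14,5],[0,0,0],0.67],[[45,14,5],[0,0,0],0.67],[[45,14,5],[0,0,0],0.67],[[45,14,5],[0,0,0],0.67]]';python3 look.py 10 wrist
```

```text
time_s: 12.6
tool_pos: [670.4, 58.8, 82.5]
ee_rot: [0.088, 0.702, -0.088, 0.701]
ft_force: [-0.9, -1.0, -0.6]
width: 57.1
time_s: 13.2
tool_pos: [677.7, 67.1, 38.8]
ee_rot: [0.089, 0.702, -0.089, 0.701]
ft_force: [-0.4, 0.2, -1.1]
width: 57.6
13.2 [677.7  67.1  38.8] w 57.6 f [-0.4  0.2 -1.1]
```

View pics/wrist10.png

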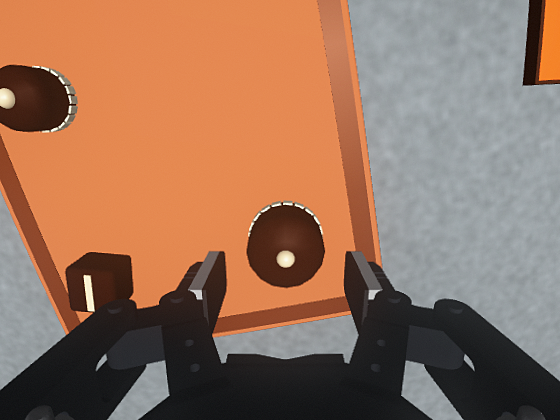

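```bash
python3 tool.py 10 286 259 41
```

```text
world [679.  68.  41.] tool [-2.2  1.2  1.1]
```

```bash
python3 -m crank '[[[8,1,1],[0,0,0],0.67],[[20,1,1],[0,0,0],0.67],[[31,1,1],[0,0,0],0.67],[[38,1,1],[0,0,0],0.67],[[41,1,1],[0,0,0],0.67],[[41,1,1],[0,0,0],0.67],[[41,1,1],[0,0,0],0.55],[[41,1,1],[0,0,0],0.4],[[41,1,1],[0,0,0],0.3],[[41,1,1],[0,0,0],0.3]]'; python3 -m crank '[[[0,0,0],[0,0,0],0.3],[[0,0,0],[0,0,0],0.3]]'; python3 look.py 11 wrist
```

```text
time_s: 14.25
tool_pos: [680.0, 68.9, -1.0]
ee_rot: [0.089, 0.701, -0.089, 0.702]
ft_force: [0.2, -0.5, 0.8]
width: 43.1
time_s: 14.45
tool_pos: [680.0, 68.8, -1.0]
ee_rot: [0.089, 0.701, -0.089, 0.702]
ft_force: [0.5, -0.2, 2.7]
width: 42.5
14.45 [680.   68.8  -1. ] w 42.5 f [ 0.5 -0.2  2.7]
```

View pics/wrist11.png

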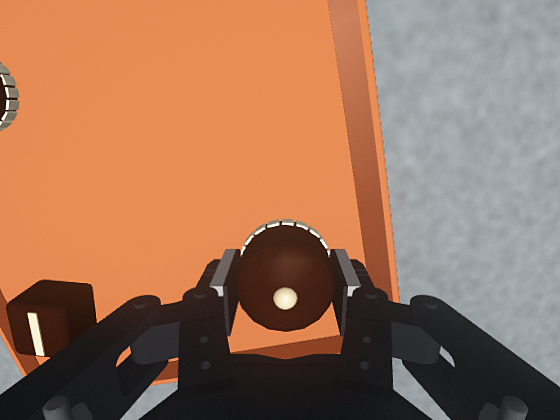

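```bash
python3 -m crank '[[[-2,0,0],[0,0,0],0.3],[[-8,0,0],[0,0,0],0.3],[[-20,0,0],[0,0,0],0.3],[[-35,0,0],[0,0,0],0.3],[[-52,0,0],[0,0,0],0.3],[[-70,0,0],[0,0,0],0.3],[[-82,0,0],[0,0,0],0.3],[[-90,0,0],[0,0,0],0.3]]'; python3 -m crank '[[[0,-10,0],[0,0,0],0.3],[[0,-30,1],[0,0,0],0.3],[[0,-55,3],[0,0,0],0.3],[[0,-80,4],[0,0,0],0.3],[[0,-105,5],[0,0,0],0.3],[[0,-130,6],[0,0,0],0.3],[[0,-155,7],[0,0,0],0.3],[[0,-180,8],[0,0,0],0.3],[[0,-205,10],[0,0,0],0.3],[[0,-230,11],[0,0,0],0.3]]'; python3 -m crank '[[[0,-25,1],[0,0,0],0.3],[[0,-50,2],[0,0,0],0.3],[[0,-75,3],[0,0,0],0.3],[[0,-100,4],[0,0,0],0.3],[[0,-118,5],[0,0,0],0.3],[[0,-130,6],[0,0,0],0.3],[[0,-137,6],[0,0,0],0.3],[[0,-137,6],[0,0,0],0.3],[[0,-137,6],[0,0,0],0.3]]'; python3 look.py 12 wrist
```

```text
time_s: 15.3
tool_pos: [680.5, 68.8, 91.0]
ee_rot: [0.089, 0.7, -0.089, 0.703]
ft_force: [-1.1, -1.0, -0.8]
width: 42.9
time_s: 16.3
tool_pos: [631.0, -159.1, 87.2]
ee_rot: [0.089, 0.702, -0.089, 0.7]
ft_force: [0.9, 0.8, -0.4]
width: 43.0
time_s: 17.2
tool_pos: [604.5, -290.0, 88.4]
ee_rot: [0.089, 0.702, -0.088, 0.701]
ft_force: [0.9, -0.0, -0.3]
width: 43.1
17.2 [ 604.5 -290.    88.4] w 43.1 f [ 0.9 -0.  -0.3]
```

View pics/wrist12.png

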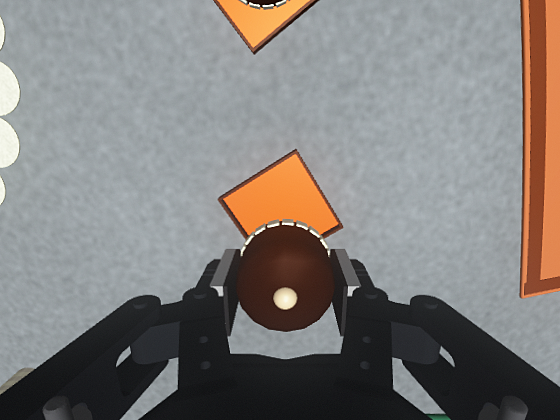

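```bash
for p in "219 198" "342 228" "297 150"; do python3 tool.py 12 $p 10; done
```

```text
world [ 582.1 -334.9   10. ] tool [ 78.3 -49.1 -10.5]
world [ 629.  -249.8   10. ] tool [78.4 45.  13.8]
world [ 562.  -269.3   10. ] tool [ 78.4   9.4 -46.3]
```

```bash
python3 -m crank '[[[10,-2,1.5],[0,0,0],0.3],[[30,-2,1.5],[0,0,0],0.3],[[50,-2,1.5],[0,0,0],0.3],[[66,-2,1.5],[0,0,0],0.3],[[77,-2,1.5],[0,0,0],0.3],[[82,-2,1.5],[0,0,0],0.3],[[85,-2,1.5],[0,0,0],0.3],[[86,-2,1.5],[0,0,0],0.3],[[87,-2,1.5],[0,0,0],0.3],[[87,-2,1.5],[0,0,0],0.3]]'; python3 -m crank '[[[1,0,0],[0,0,0],0.3],[[2,0,0],[0,0,0],0.3],[[2,0,0],[0,0,0],0.3]]'; python3 -m crank '[[[1,0,0],[0,0,0],0.3],[[1,0,0],[0,0,0],0.3]]'
```

```text
time_s: 18.25
tool_pos: [605.9, -293.4, 2.1]
ee_rot: [0.089, 0.701, -0.089, 0.702]
ft_force: [-0.5, 0.7, -0.6]
width: 42.8
time_s: 18.55
tool_pos: [605.5, -293.1, -0.5]
ee_rot: [0.089, 0.702, -0.089, 0.701]
ft_force: [0.5, -0.3, -0.2]
width: 43.1
time_s: 18.75
tool_pos: [605.4, -293.1, -1.6]
ee_rot: [0.089, 0.702, -0.089, 0.701]
ft_force: [-0.4, -0.6, -0.7]
width: 42.9
```

```bash
python3 -m crank '[[[0.5,0,0],[0,0,0],0.3],[[1,0,0],[0,0,0],0.3]]'
```

```text
time_s: 18.95
tool_pos: [605.5, -293.1, -2.0]
ee_rot: [0.089, 0.702, -0.089, 0.701]
ft_force: [-2.1, 1.5, 4.7]
width: 42.9
```

Contact (4.7 N). Releasing, then checking.

```bash
python3 -m crank '[[[0,0,0],[0,0,0],0.57],[[0,0,0],[0,0,0],0.67],[[0,0,0],[0,0,0],0.67],[[0,0,0],[0,0,0],0.67]]'; python3 -m crank '[[[-5,0,0],[0,0,0],0.67],[[-20,0,0],[0,0,0],0.67],[[-45,0,0],[0,0,0],0.67],[[-70,0,0],[0,0,0],0.67],[[-90,0,0],[0,0,0],0.67],[[-90,0,0],[0,0,0],0.67]]'; python3 look.py 13 wrist
```

```text
time_s: 19.35
tool_pos: [605.5, -293.1, -2.6]
ee_rot: [0.089, 0.702, -0.089, 0.701]
ft_force: [0.3, -0.4, 0.2]
width: 57.1
time_s: 19.95
tool_pos: [608.1, -294.8, 92.3]
ee_rot: [0.087, 0.699, -0.09, 0.704]
ft_force: [-0.2, -0.6, 0.3]
width: 57.3
19.95 [ 608.1 -294.8   92.3] w 57.3 f [-0.2 -0.6  0.3]
```

View pics/wrist13.png

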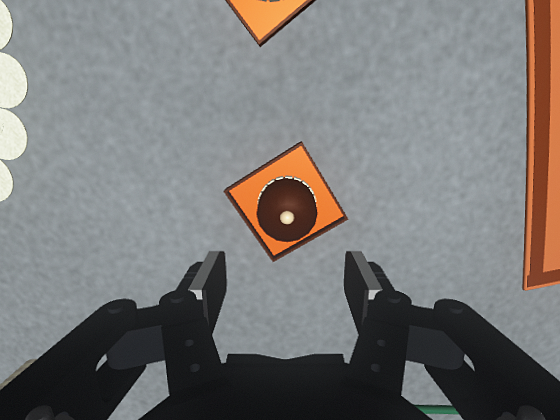

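Round_2 stands centred in box_2 (bead at px (287,217), box corners at (224,190) and (347,217)). Next is round_3.

```bash
python3 -m crank '[[[0,15,-7],[0,0,0],0.56],[[0,50,-22],[0,0,0],0.56],[[0,90,-40],[0,0,0],0.56],[[0,130,-57],[0,0,0],0.56],[[0,170,-75],[0,0,0],0.56],[[0,205,-90],[0,0,0],0.56],[[10,225,-99],[0,0,0],0.56],[[28,231,-102],[0,0,0],0.56],[[42,231,-102],[0,0,0],0.56],[[50,231,-102],[0,0,0],0.56]]'; python3 -m crank '[[[0,0,0],[0,0,0],0.56],[[0,0,0],[0,0,0],0.56]]';python3 look.py 14 wrist
```

```text
time_s: 21.0
tool_pos: [562.5, -43.1, 35.4]
ee_rot: [0.089, 0.703, -0.088, 0.7]
ft_force: [0.3, -0.1, -0.1]
width: 47.9
time_s: 21.2
tool_pos: [564.4, -44.7, 37.2]
ee_rot: [0.089, 0.702, -0.089, 0.701]
ft_force: [1.0, -0.3, 0.2]
width: 47.7
21.2 [564.4 -44.7  37.2] w 47.7 f [ 1.  -0.3  0.2]
```

View pics/wrist14.png

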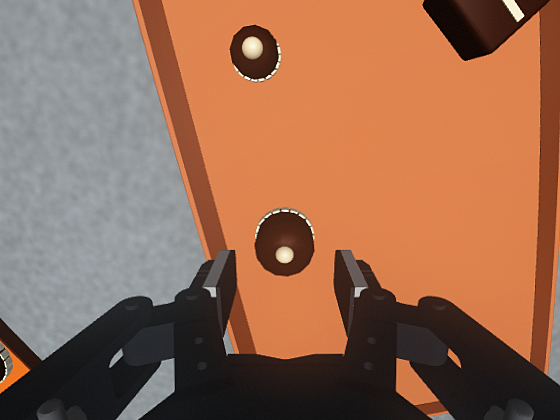

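```bash
python3 tool.py 14 284.5 255 37
python3 - <<'E'
from h import *
w=dict(np.load("wrist14.npz"))
for (u,v) in [(232,252),(234,260),(234,270),(337,252),(336,260),(336,270),(300,150),(285,255)]:
    z=w["range_z"][v,u];o,d=ray(w,(u,v),w["tool_from_camera"]);p=(o+d*z);print(u,v,p.round(1),"world z",(w["s_pos"][2]-p[0]).round(1))
E
```

```text
world [564.4 -44.3  37. ] tool [ 0.2  0.4 -0.1]
232 252 [-20.6 -23.5 -11.4] world z 57.9
234 260 [-16.4 -23.5  -5.3] world z 53.6
234 270 [-16.6 -23.7  -0.1] world z 53.8
337 252 [-19.4  24.5 -10.8] world z 56.6
336 260 [-17.9  24.5  -6. ] world z 55.1
336 270 [-19.5  24.5  -1.6] world z 56.7
300 150 [ 32.4   9.4 -51.4] world z 4.9
285 255 [-1.6  0.6 -1. ] world z 38.8
```

```bash
python3 -m crank '[[[8,0,0],[0,0,0],0.56],[[20,0,0],[0,0,0],0.56],[[30,0,0],[0,0,0],0.56],[[36,0,0],[0,0,0],0.56],[[39,0,0],[0,0,0],0.56],[[39,0,0],[0,0,0],0.56],[[39,0,0],[0,0,0],0.45],[[39,0,0],[0,0,0],0.3],[[39,0,0],[0,0,0],0.2],[[39,0,0],[0,0,0],0.2]]'; python3 -m crank '[[[0,0,0],[0,0,0],0.2],[[0,0,0],[0,0,0],0.2]]'; python3 look.py 15 wrist
```

```text
time_s: 22.25
tool_pos: [564.6, -44.1, -1.1]
ee_rot: [0.089, 0.701, -0.089, 0.702]
ft_force: [-0.3, 0.6, 1.2]
width: 32.7
time_s: 22.45
tool_pos: [564.6, -44.1, -1.1]
ee_rot: [0.089, 0.701, -0.089, 0.702]
ft_force: [0.0, 0.1, 3.6]
width: 32.8
22.45 [564.6 -44.1  -1.1] w 32.8 f [0.  0.1 3.6]
```

View pics/wrist15.png

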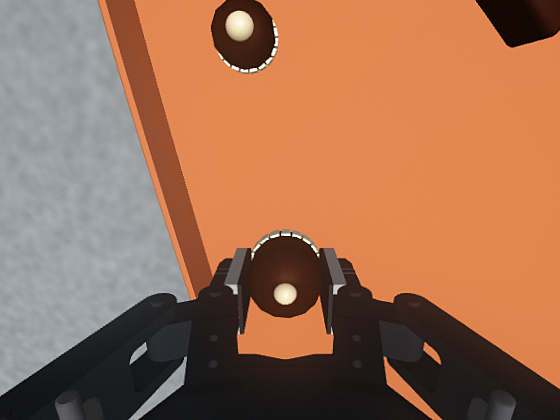

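```bash
python3 -m crank '[[[-2,0,0],[0,0,0],0.2],[[-8,0,0],[0,0,0],0.2],[[-20,0,0],[0,0,0],0.2],[[-35,0,0],[0,0,0],0.2],[[-52,0,0],[0,0,0],0.2],[[-70,0,0],[0,0,0],0.2],[[-82,0,0],[0,0,0],0.2],[[-90,0,0],[0,0,0],0.2]]'; python3 -m crank '[[[0,10,-7],[0,0,0],0.2],[[0,30,-22],[0,0,0],0.2],[[0,50,-37],[0,0,0],0.2],[[0,70,-52],[0,0,0],0.2],[[0,90,-66],[0,0,0],0.2],[[0,110,-81],[0,0,0],0.2],[[0,130,-96],[0,0,0],0.2],[[0,150,-111],[0,0,0],0.2],[[0,170,-125],[0,0,0],0.2],[[0,190,-140],[0,0,0],0.2]]'; python3 -m crank '[[[0,20,-15],[0,0,0],0.2],[[0,40,-30],[0,0,0],0.2],[[0,58,-43],[0,0,0],0.2],[[0,72,-53],[0,0,0],0.2],[[0,80,-59],[0,0,0],0.2],[[0,85,-63],[0,0,0],0.2],[[0,85,-63],[0,0,0],0.2],[[0,85,-63],[0,0,0],0.2]]'; python3 look.py 16 wrist
```

```text
time_s: 23.3
tool_pos: [564.9, -44.2, 90.5]
ee_rot: [0.089, 0.701, -0.089, 0.702]
ft_force: [0.2, 0.5, -0.6]
width: 32.3
time_s: 24.3
tool_pos: [474.3, 176.2, 87.8]
ee_rot: [0.089, 0.702, -0.089, 0.701]
ft_force: [1.2, -0.9, -1.2]
width: 32.6
time_s: 25.1
tool_pos: [436.3, 272.5, 88.4]
ee_rot: [0.089, 0.702, -0.089, 0.701]
ft_force: [-0.1, 0.1, -0.3]
width: 32.9
25.1 [436.3 272.5  88.4] w 32.9 f [-0.1  0.1 -0.3]
```

View pics/wrist16.png

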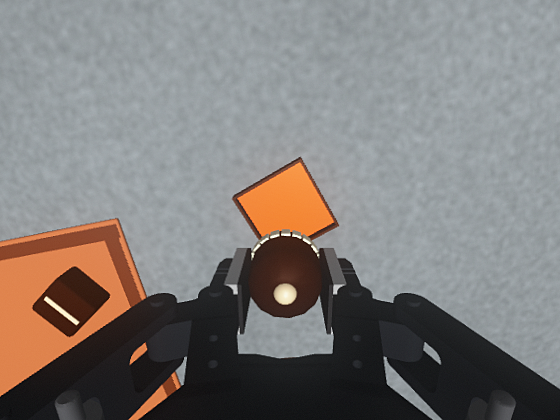

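```bash
for p in "233 197" "338 225" "300 157" "285 294"; do python3 tool.py 16 $p 10; done
```

```text
world [415.8 238.   10. ] tool [ 78.4 -38.5 -11.2]
world [457.6 310.1  10. ] tool [78.3 41.7 11.3]
world [399.2 294.1  10. ] tool [ 78.4  11.6 -41.2]
world [506.2 255.2  10. ] tool [78.4  0.7 72.1]
```

```bash
python3 -m crank '[[[10,1,0],[0,0,0],0.2],[[30,1,0],[0,0,0],0.2],[[50,1,0],[0,0,0],0.2],[[66,1,0],[0,0,0],0.2],[[77,1,0],[0,0,0],0.2],[[82,1,0],[0,0,0],0.2],[[85,1,0],[0,0,0],0.2],[[86,1,0],[0,0,0],0.2],[[87,1,0],[0,0,0],0.2],[[87,1,0],[0,0,0],0.2]]'; python3 -m crank '[[[1,0,0],[0,0,0],0.2],[[2,0,0],[0,0,0],0.2],[[2,0,0],[0,0,0],0.2]]'; python3 -m crank '[[[1,0,0],[0,0,0],0.2],[[1,0,0],[0,0,0],0.2]]'
```

```text
time_s: 26.15
tool_pos: [436.8, 274.0, 1.9]
ee_rot: [0.089, 0.701, -0.089, 0.702]
ft_force: [0.4, -0.8, -0.3]
width: 32.9
time_s: 26.45
tool_pos: [436.4, 273.9, -0.4]
ee_rot: [0.089, 0.701, -0.089, 0.702]
ft_force: [-1.0, 0.1, -0.7]
width: 32.9
time_s: 26.65
tool_pos: [436.4, 273.8, -1.6]
ee_rot: [0.089, 0.702, -0.089, 0.701]
ft_force: [-0.0, -0.4, -0.3]
width: 32.7
```

```bash
python3 -m crank '[[[0.5,0,0],[0,0,0],0.2],[[1,0,0],[0,0,0],0.2]]'
```

```text
time_s: 26.85
tool_pos: [436.4, 273.9, -2.1]
ee_rot: [0.089, 0.701, -0.089, 0.702]
ft_force: [-1.0, -0.8, 8.0]
width: 32.4
```

Contact (8 N). Releasing.

```bash
python3 -m crank '[[[0,0,0],[0,0,0],0.46],[[0,0,0],[0,0,0],0.56],[[0,0,0],[0,0,0],0.56],[[0,0,0],[0,0,0],0.56]]'; python3 -m crank '[[[-5,0,0],[0,0,0],0.56],[[-20,0,0],[0,0,0],0.56],[[-45,0,0],[0,0,0],0.56],[[-70,0,0],[0,0,0],0.56],[[-90,0,0],[0,0,0],0.56],[[-90,0,0],[0,0,0],0.56]]'; python3 look.py 17 wrist
```

```text
time_s: 27.25
tool_pos: [436.3, 273.8, -2.5]
ee_rot: [0.089, 0.702, -0.089, 0.701]
ft_force: [-0.7, -0.8, 0.9]
width: 47.8
time_s: 27.85
tool_pos: [438.4, 274.8, 90.1]
ee_rot: [0.09, 0.7, -0.088, 0.703]
ft_force: [0.5, -0.3, 0.5]
width: 47.5
27.85 [438.4 274.8  90.1] w 47.5 f [ 0.5 -0.3  0.5]
```

View pics/wrist17.png

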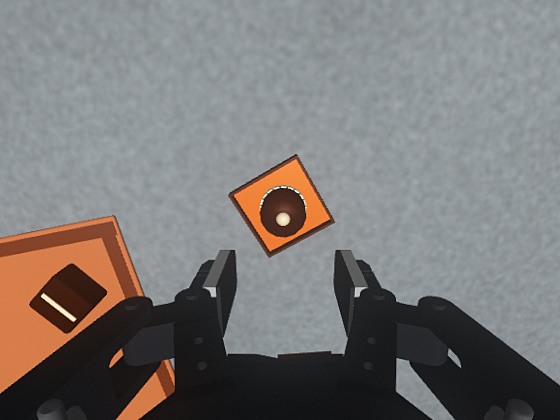

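Round_3 stands centred in box_3 (bead at px (283,219), box corners at (229,194) and (334,221)). Next is round_4.

```bash
python3 -m crank '[[[0,-15,5],[0,0,0],0.45],[[0,-50,17],[0,0,0],0.45],[[0,-90,31],[0,0,0],0.45],[[0,-130,45],[0,0,0],0.45],[[0,-170,59],[0,0,0],0.45],[[0,-210,73],[0,0,0],0.45],[[0,-245,86],[0,0,0],0.45],[[0,-272,95],[0,0,0],0.45],[[0,-290,101],[0,0,0],0.45],[[0,-290,102],[0,0,0],0.45]]'; python3 -m crank '[[[15,0,0],[0,0,0],0.45],[[35,0,0],[0,0,0],0.45],[[50,0,0],[0,0,0],0.45],[[50,0,0],[0,0,0],0.45],[[50,0,0],[0,0,0],0.45]]';python3 look.py 18 wrist
```

```text
time_s: 28.9
tool_pos: [463.2, -34.5, 86.6]
ee_rot: [0.09, 0.702, -0.09, 0.701]
ft_force: [-0.3, 0.0, -0.6]
width: 38.3
time_s: 29.4
tool_pos: [462.3, -31.5, 37.0]
ee_rot: [0.089, 0.702, -0.088, 0.701]
ft_force: [-0.5, 0.5, 0.3]
width: 38.7
29.4 [462.3 -31.5  37. ] w 38.7 f [-0.5  0.5  0.3]
```

View pics/wrist18.png

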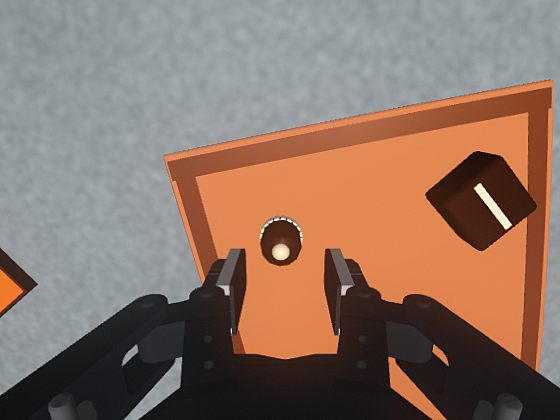

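```bash
python3 tool.py 18 280.5 251.5 33
python3 - <<'E'
from h import *
w=dict(np.load("wrist18.npz"))
for (u,v) in [(242,254),(243,262),(243,272),(328,254),(327,262),(327,272),(300,310)]:
    z=w["range_z"][v,u];o,d=ray(w,(u,v),w["tool_from_camera"]);p=(o+d*z);print(u,v,p.round(1),"world z",(w["s_pos"][2]-p[0]).round(1))
E
```

```text
world [461.5 -33.2  33. ] tool [ 4.  -1.8 -0.4]
242 254 [-21.3 -18.9 -10.7] world z 58.3
243 262 [-19.7 -18.8  -5.9] world z 56.7
243 272 [-20.7 -18.9  -1.3] world z 57.8
328 254 [-21.6  20.1 -10.8] world z 58.6
327 262 [-21.5  19.8  -6.8] world z 58.5
327 272 [-22.9  19.8  -2.4] world z 60.0
300 310 [32.  10.8 55.6] world z 5.0
```

```bash
python3 -m crank '[[[8,-2,0],[0,0,0],0.45],[[20,-2,0],[0,0,0],0.45],[[30,-2,0],[0,0,0],0.45],[[36,-2,0],[0,0,0],0.45],[[39,-2,0],[0,0,0],0.45],[[39,-2,0],[0,0,0],0.45],[[39,-2,0],[0,0,0],0.35],[[39,-2,0],[0,0,0],0.2],[[39,-2,0],[0,0,0],0.1],[[39,-2,0],[0,0,0],0.1]]' 25; python3 -m crank '[[[0,0,0],[0,0,0],0.1],[[0,0,0],[0,0,0],0.1]]'; python3 look.py 19 wrist
```

```text
time_s: 30.45
tool_pos: [462.7, -34.4, -1.2]
ee_rot: [0.089, 0.701, -0.089, 0.702]
ft_force: [-0.0, 0.2, 0.7]
width: 22.8
time_s: 30.65
tool_pos: [462.7, -34.4, -1.2]
ee_rot: [0.089, 0.701, -0.089, 0.702]
ft_force: [0.3, -0.6, 3.4]
width: 22.9
30.65 [462.7 -34.4  -1.2] w 22.9 f [ 0.3 -0.6  3.4]
```

View pics/wrist19.png

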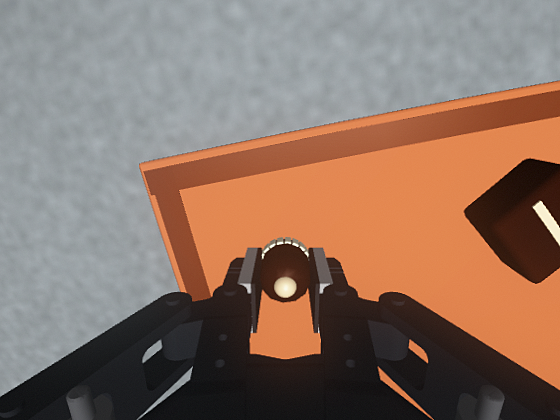

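```bash
python3 -m crank '[[[-2,0,0],[0,0,0],0.1],[[-8,0,0],[0,0,0],0.1],[[-20,0,0],[0,0,0],0.1],[[-35,0,0],[0,0,0],0.1],[[-52,0,0],[0,0,0],0.1],[[-70,0,0],[0,0,0],0.1],[[-82,0,0],[0,0,0],0.1],[[-90,0,0],[0,0,0],0.1]]'; python3 -m crank '[[[0,10,2],[0,0,0],0.1],[[0,30,6],[0,0,0],0.1],[[0,52,11],[0,0,0],0.1],[[0,75,16],[0,0,0],0.1],[[0,98,21],[0,0,0],0.1],[[0,121,26],[0,0,0],0.1],[[0,144,30],[0,0,0],0.1],[[0,167,35],[0,0,0],0.1],[[0,190,40],[0,0,0],0.1],[[0,213,45],[0,0,0],0.1]]'; python3 -m crank '[[[0,22,5],[0,0,0],0.1],[[0,44,9],[0,0,0],0.1],[[0,65,14],[0,0,0],0.1],[[0,82,17],[0,0,0],0.1],[[0,93,20],[0,0,0],0.1],[[0,100,21],[0,0,0],0.1],[[0,100,21],[0,0,0],0.1],[[0,100,21],[0,0,0],0.1]]'; python3 look.py 20 wrist
```

```text
time_s: 31.5
tool_pos: [462.8, -34.4, 90.2]
ee_rot: [0.089, 0.701, -0.089, 0.702]
ft_force: [-0.4, -0.1, -0.5]
width: 22.7
time_s: 32.5
tool_pos: [558.8, 162.4, 87.7]
ee_rot: [0.089, 0.702, -0.089, 0.701]
ft_force: [-0.0, 0.1, -0.4]
width: 22.8
time_s: 33.3
tool_pos: [603.8, 251.9, 88.2]
ee_rot: [0.089, 0.702, -0.089, 0.701]
ft_force: [-0.2, -0.1, -0.4]
width: 22.5
33.3 [603.8 251.9  88.2] w 22.5 f [-0.2 -0.1 -0.4]
```

View pics/wrist20.png

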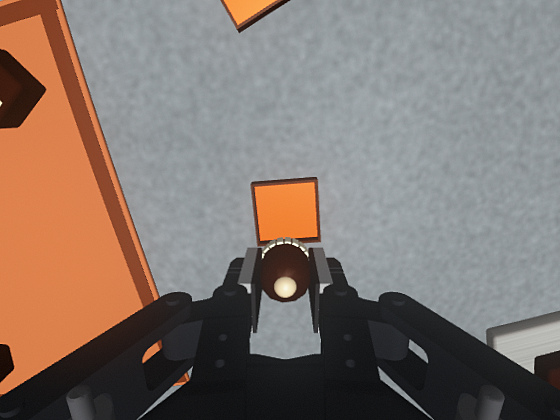

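```bash
for p in "251 181" "317.5 178" "320 241" "257 244"; do python3 tool.py 20 $p 10; done
```

```text
world [574.8 234.   10. ] tool [ 78.2 -24.5 -23.5]
world [584.9 282.3  10. ] tool [ 78.2  24.8 -25.7]
world [634.4 273.1  10. ] tool [78.1 28.2 24.5]
world [624.5 224.5  10. ] tool [ 78.1 -21.4  27. ]
```

```bash
python3 -m crank '[[[10,1,0.5],[0,0,0],0.1],[[30,1,0.5],[0,0,0],0.1],[[50,1,0.5],[0,0,0],0.1],[[66,1,0.5],[0,0,0],0.1],[[77,1,0.5],[0,0,0],0.1],[[82,1,0.5],[0,0,0],0.1],[[85,1,0.5],[0,0,0],0.1],[[86,1,0.5],[0,0,0],0.1],[[87,1,0.5],[0,0,0],0.1],[[87,1,0.5],[0,0,0],0.1]]'; python3 -m crank '[[[1,0,0],[0,0,0],0.1],[[2,0,0],[0,0,0],0.1],[[2,0,0],[0,0,0],0.1]]'; python3 -m crank '[[[1,0,0],[0,0,0],0.1],[[1,0,0],[0,0,0],0.1]]'
```

```text
time_s: 34.35
tool_pos: [605.5, 253.3, 2.1]
ee_rot: [0.089, 0.701, -0.089, 0.702]
ft_force: [-0.3, -0.7, 0.2]
width: 22.7
time_s: 34.65
tool_pos: [605.1, 253.2, -0.5]
ee_rot: [0.089, 0.702, -0.089, 0.702]
ft_force: [0.4, -0.3, -1.0]
width: 22.5
time_s: 34.85
tool_pos: [605.0, 253.2, -1.6]
ee_rot: [0.089, 0.702, -0.089, 0.701]
ft_force: [-0.3, -0.4, -0.5]
width: 22.9
```

```bash
python3 -m crank '[[[0.5,0,0],[0,0,0],0.1],[[1,0,0],[0,0,0],0.1]]'
```

```text
time_s: 35.05
tool_pos: [605.1, 253.2, -2.2]
ee_rot: [0.089, 0.702, -0.089, 0.701]
ft_force: [-1.1, -0.7, 5.2]
width: 23.2
```

Contact (5 N). Releasing, then retreating up.

```bash
python3 -m crank '[[[0,0,0],[0,0,0],0.35],[[0,0,0],[0,0,0],0.45],[[0,0,0],[0,0,0],0.45],[[0,0,0],[0,0,0],0.45]]'; python3 -m crank '[[[-5,0,0],[0,0,0],0.45],[[-20,0,0],[0,0,0],0.45],[[-45,0,0],[0,0,0],0.45],[[-70,0,0],[0,0,0],0.45],[[-90,0,0],[0,0,0],0.45],[[-90,0,0],[0,0,0],0.45],[[-90,0,0],[0,0,0],0.45]]'; python3 look.py 21 wrist side top
```

```text
time_s: 35.45
tool_pos: [605.0, 252.6, -2.8]
ee_rot: [0.088, 0.702, -0.089, 0.701]
ft_force: [0.8, -2.8, -1.4]
width: 34.4
time_s: 36.15
tool_pos: [605.7, 253.8, 89.4]
ee_rot: [0.089, 0.701, -0.088, 0.702]
ft_force: [0.1, -0.3, -0.4]
width: 38.5
36.15 [605.7 253.8  89.4] w 38.5 f [ 0.1 -0.3 -0.4]
```

View pics/wrist21.png

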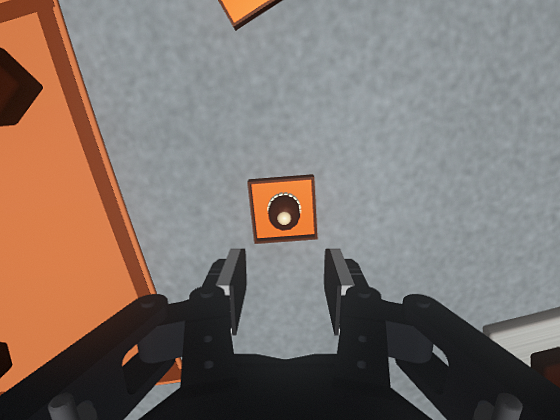

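View pics/top21.png

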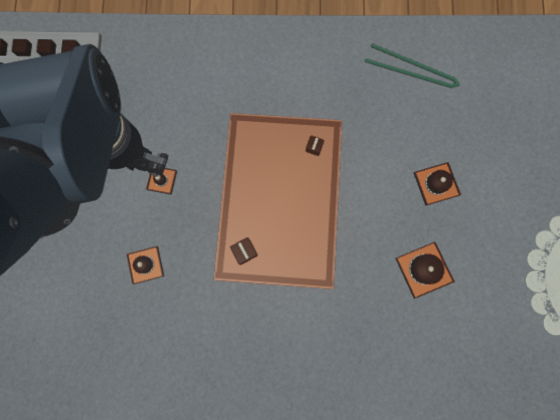

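View pics/side21.png

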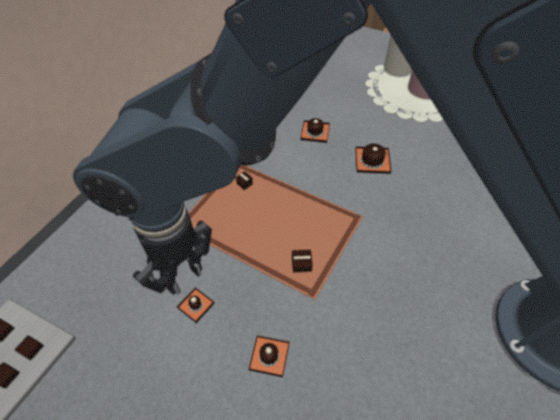

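All four stand in their boxes, and the squares look unmoved. During the last release one finger brushed the box_4 rim (opening paused at 34 mm, 2.8 N sideways). I'll check the final positions numerically before handing in.

```bash
python3 - <<'E'
from h import *
t0=dict(np.load("top0.npz"));t=dict(np.load("top21.npz"));s=dict(np.load("side21.npz"))
box={1:(437,-260.5),2:(605.3,-292),3:(436.8,273.7),4:(605.4,253.2)}
hz={1:44,2:40,3:36,4:32}
for c,nm in((t,"top"),(s,"side")):
    for i in box:
        e=proj(c,(*box[i],hz[i])); u,v=e.round().astype(int)
        g=c["pixels"].astype(int).min(2)[v-9:v+10,u-9:u+10]; m=g>max(100,g.max()*.7)
        if not m.any(): print(nm,i,"no",g.max());continue
        yy,xx=np.nonzero(m);uv=(u-9+xx.mean(),v-9+yy.mean());P=atz(c,uv,hz[i])
        print(nm,i,"bead",np.round(uv,1),P.round(1),"off",np.hypot(*(P[:2]-box[i])).round(1),len(xx))
for nm,(x,y) in(("sq1",(243,251)),("sq2",(315,146))):
    a=t0["pixels"][y-20:y+20,x-20:x+20];b=t["pixels"][y-20:y+20,x-20:x+20]
    print(nm,"shift px",cv2.phaseCorrelate(a.mean(2).astype(np.float64),b.mean(2).astype(np.float64)),np.abs(a.astype(int)-b).mean())
E
python3 tool.py 21 284 218 32
for p in "249 180" "314 175" "317 239" "254 243"; do python3 tool.py 21 $p 10; done
```

```text
top 1 bead [430.5 268.5] [ 437.6 -259.1   44. ] off 1.5 16
top 2 bead [442.6 179.4] [ 604.6 -290.8   40. ] off 1.4 13
top 3 bead [139.3 263.9] [437.7 274.4  36. ] off 1.2 15
top 4 bead [155.5 177.3] [604.  256.9  32. ] off 4.0 12
side 1 bead [375.6 141.7] [ 443.3 -282.    44. ] off 22.4 102
side 2 bead [316.5 115.5] [ 611.4 -311.3   40. ] off 20.2 141
side 3 bead [268.1 350. ] [436.7 274.5  36. ] off 0.8 20
side 4 bead [192.4 296.6] [608.2 250.3  32. ] off 4.0 20
sq1 shift px ((-0.006369586600087018, 0.06642514411377576), 0.9542395304658221) 5.218333333333334
sq2 shift px ((-0.023805323677109413, -0.0034633980416529653), 0.9818366432027912) 5.0129166666666665
world [604.4 254.2  32. ] tool [57.4 -0.  -1.5]
world [576.1 234.6  10. ] tool [ 79.3 -26.1 -24. ]
world [584.6 282.3  10. ] tool [ 79.4  22.2 -27.8]
world [635.  273.1  10. ] tool [79.5 25.9 23.4]
world [625.8 224.1  10. ] tool [ 79.4 -23.8  26.7]
```

```bash
python3 -c "
from plant import workorder
print(workorder.hand_in())"
```

```text
the job is handed in; nothing more can be done
None
```

I packed all four round chocolates, largest to smallest, each into the box of its size. Each was lowered until the wrist felt the box floor (5–9 N), then released. I handed the job in at about 36 s, with the gripper open and clear above box_4.

**Final checks that agreed:**
- **Rounds in the top view:** round_1, round_2 and round_3 are about 1.5 mm or less from their box centres. The 17 mm limit is well clear.
- **Uprightness:** all four look upright in the pictures. I did not measure their tilt.
- **Squares:** both shifted less than 0.1 px in the top view, so they did not move.

**Checks that disagreed or failed:**
- **Fingertip position:** the text puts the fingertips 19 mm ahead of the TCP. The wrist depth and the side view both put them about 14 mm behind it. I worked from the measured position, and each floor contact came where it predicted.
- **round_4 centring:** the top and side views read 4.0 mm off centre, in opposite directions, and the wrist view 1.5–2 mm. All are within the limit.
- **Side view of round_1 and round_2:** my bead finder failed here, showing about 20–22 mm off because it picked up bright counter pixels. I set those readings aside.
- **box_4 release:** a finger probably brushed the rim, with 2.8 N sideways and the opening pausing at 34 mm. The pictures afterwards showed round_4 still in place.

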